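# Find the key of the medicine chest

### The arm

A 6-joint arm with a two-finger parallel gripper is mounted at the origin on the work surface. World frame = base frame: x ahead of the robot, y to its left, z up, the work surface at z = 0. Lengths are in mm, angles in rad, forces in N, time in s.
With the tool pointing down it reaches from about 350 to 975 mm from the base axis. Payload 7.1 kg.
Tool frame: the origin (TCP) lies at the very end of the fingers, on their centre line; the grasp point (between the pads) lies 19 mm behind it; z points along the fingers, y is the line along which they close (so a half turn about z gives the same grasp; the last joint's range is limited). The gripper opens to 88 mm and grips with 3 to 60 N. Pads are 20 mm wide; open, the fingers measure 115 mm over their backs; the gripper's body (75 mm by 178 mm) begins 61 mm behind the grasp point.
Start: joints at [-1.252, 0.423, 1.63, -0, 1.089, -0.019], TCP at [207.15, -589.656, 222.675] pointing down, gripper open.
Joint ranges: [-3, 3], [-0.9, 2.11], [0.09, 2.58], [-1.31, 4.45], [0.11, 2.69], [-2.54, 2.54]. Speed limits (rad/s): [2.39, 2.39, 3.01, 3.14, 3.14, 3.14].

### API

Orientations are given as a rotation vector (axis times angle).
In Python, from workcell import * gives the robot as it stands.
- The arm moves only by the tool step_arm, never from a script. Its argument "deltas" is a list of rows, each a list of 3 entries, a list of its own where there are three numbers: the shift along the tool's x, y, z in units of 300 mm (1.0 is 300 mm), then the turn, a rotation vector about the tool's x, y, z in units of 1.5 rad (1.0 is 1.5 rad), then the gripper command: -1 is shut, 1 is fully open, values between are in proportion. In form: [[[dx, dy, dz], [rx, ry, rz], gripper], ...]. A call has 1 to 20 rows; each row is the pose to reach, as a shift and turn from the pose commanded when the call began, along the tool's axes at that moment; what a row does not reach only later rows make up. A row lasts 1/12 s, in which the tool goes at most 41.7 mm and 7.16 degrees, less where a joint would pass 70% of its speed; a pose out of reach is approached as far as the arm can. A call with a number of a shift or a turn outside -1 to 1 is refused whole. A call with a gripper value outside its range is refused whole. The fingers move at their own pace and stop on an object; the grip force is fixed at half the most. Time passes only in rows, so rows that repeat a pose let the fingers close. It gives the time, the measured TCP pose, the force, the opening and the grip force at its end, in the units of the state.
- get_obs(): the state, without advancing time (a new reading comes with each control period).
- get_image(name): name is "scene" or "top"; returns a dict with "pixels" (480x640x3 uint8, red, green, blue), "fx", "fy", "cx", "cy" (pixels), "T" (4x4, takes a point from camera to world coordinates). Camera axes: x right, y down, z forward; pixel columns grow to the right and rows downward; lengths in mm; the calibration is good to about 2 mm. A picture is of the moment at which its call begins. There is no depth.
- close_job(): hands the job in; it is judged then, once.
The state is a dict: "t": time; "qpos": joint angles; "qvel": joint speeds; "joint_torque": joint torques, N m; "ee_pos": TCP position; "orientation": TCP orientation; "ft_force": force on the tool from outside, world axes, zero at the start; "moment": the same for the moment, N m; "width": finger opening in mm; "grasp_force": force on a finger pad.
Only numpy, scipy, OpenCV 4.12 (cv2) and the standard library are available. Lean on these libraries where they do the work, as an engineer would, in place of code of your own. Each camera call takes 0.05 s, during which the arm holds its last target. There are 200 camera calls.

### The job

The key of the white medicine chest has got mixed up with two others that look almost the same: try them in its lock until you find the one that turns, and turn it clockwise, about a quarter turn (it takes two grips), until the lid springs open by itself. Leave that key turned in the lock, the lid standing open and the other two keys lying flat on the shelf, and do not shift or knock over the toiletries.

Things in the scene. Friction and masses are not known exactly. Their poses are not given: they have to be found in the camera images.
- key_a_bow (a point): Centre of the grip (bow) of one of three keys, lying flat at the start, this point 5 mm above the shelf. Black bow 26 mm long (x), 30 wide (y), 10 thick (z); steel shank of diameter 8 on the x axis; key 97 long, 45 g. x: from bow to tip, y: to the side of the teeth, z: up. Which key fits changes each time and cannot be seen.
- key_a_tip (a point): Tip of the key of key_a_bow, 84 from it along x, tapered over the last 6; axes as there. Two teeth, 5 thick, reach 14 from the axis to +y: one ends 7.5 before the tip on every key and is 5 wide; the other, 4 wide, is centred 53, 60 or 67 from the bow's centre: the keys' only difference.
- key_b_bow (a point): Centre of the grip (bow) of one of three keys, lying flat at the start, this point 5 mm above the shelf. Black bow 26 mm long (x), 30 wide (y), 10 thick (z); steel shank of diameter 8 on the x axis; key 97 long, 45 g. x: from bow to tip, y: to the side of the teeth, z: up. Which key fits changes each time and cannot be seen.
- key_b_tip (a point): Tip of the key of key_b_bow, 84 from it along x, tapered over the last 6; axes as there. Two teeth, 5 thick, reach 14 from the axis to +y: one ends 7.5 before the tip on every key and is 5 wide; the other, 4 wide, is centred 53, 60 or 67 from the bow's centre: the keys' only difference.
- key_c_bow (a point): Centre of the grip (bow) of one of three keys, lying flat at the start, this point 5 mm above the shelf. Black bow 26 mm long (x), 30 wide (y), 10 thick (z); steel shank of diameter 8 on the x axis; key 97 long, 45 g. x: from bow to tip, y: to the side of the teeth, z: up. Which key fits changes each time and cannot be seen.
- key_c_tip (a point): Tip of the key of key_c_bow, 84 from it along x, tapered over the last 6; axes as there. Two teeth, 5 thick, reach 14 from the axis to +y: one ends 7.5 before the tip on every key and is 5 wide; the other, 4 wide, is centred 53, 60 or 67 from the bow's centre: the keys' only difference.
- chest: White enamelled steel medicine chest, fixed to the shelf, 240 mm wide (y), 170 deep (x), 125 high with its lid. Origin at the centre of its underside; z up, x from its front to its back: the front, with the keyhole, faces -x (towards the robot).
- keyhole (a point): Centre of the keyhole's round part, mid-width on the chest's front face, 78 mm above the shelf; axes as the chest's. A key goes in level along +x, teeth to +y: opening 11 x 11 for the shank, with a slot 9.4 high for the teeth reaching 16 to +y. Home is when the tip meets a stop 40 behind the face; the bow's centre is then 44 in front of it.
- lock_axis (a point): Point on the lock's axis at the stop, 40 behind the keyhole; axes as the chest's. The right key turns clockwise seen from the front (teeth from +y up to +z, positive about x): 0.2 rad of play, then a light drag (5 N at the teeth), to a stop near 1.65 rad; the lid is free from about 1.35. A wrong key goes in as well but is stopped dead at 0.2 to 0.5 rad.
- lock_face (a point): Point where the bow's centre of a key fully home lies, 44 in front of the keyhole, 78 above the shelf; axes as the chest's. Once turned, a key cannot be pulled out and hangs loosely in the lock when let go (some mm and 0.2 rad of play). A hand from above turns it about 45 degrees by the bow's narrow edges, then takes it by its flat faces, leaning the other way.
- lid (a joint): Lid of the chest: 0 shut, grows as the front edge rises. A weak spring lifts it: once the lock is open it rises by itself to its stop at 1.5 rad in about 2 s, and stays there. While locked it only lifts some 3 mm.
- lid_edge (a point): Middle of the lid's front edge, 120 mm above the shelf when shut; axes as the lid's (x from front to back, z out of its top). A carrying handle, a bar 68 long, stands 30 above the lid's top, 35 behind this edge.
- brush_holder_mid (a point): Bystander: cream ceramic toothbrush holder, round, 76 across, 95 high (180 with the brushes in it); point half-way up the holder.
- steel_cup_mid (a point): Bystander: stainless steel cup, 72 across, 85 high; point half-way up.
- comb_mid (a point): Bystander: red plastic comb, 160 long, 34 wide, 6 thick, lying flat; point at its middle.
- perfume_mid (a point): Bystander: small glass perfume bottle, closed, 46 x 26, 79 high, standing; point half-way up.
- face_brush_mid (a point): Bystander: grey hard silicone face brush, round, 48 across, 28 high; point half-way up.
- soap_dish_mid (a point): Bystander: cream soap dish with a bar of soap in it, 120 x 85, 31 high; point at its middle.
- cream_jar_mid (a point): Bystander: cream-coloured closed jar, 64 across, 55 high; point half-way up.
Not all that is in view belongs to the job. Leave any brown look-alike of the part that bears key_a_bow alone.

How it is judged (in metres and radians):
On the way:
1. a key is home in the lock and turned (by more than 0.85 rad) (((x of key_a_tip in the frame of keyhole above 0.033 m and y of key_a_tip in the frame of keyhole between -0.008 and 0.008 m and z of key_a_tip in the frame of keyhole between -0.008 and 0.008 m and angle between key_a_bow's own z axis and vertical above 0.85 rad) or (x of key_b_tip in the frame of keyhole above 0.033 m and y of key_b_tip in the frame of keyhole between -0.008 and 0.008 m and z of key_b_tip in the frame of keyhole between -0.008 and 0.008 m and angle between key_b_bow's own z axis and vertical above 0.85 rad) or (x of key_c_tip in the frame of keyhole above 0.033 m and y of key_c_tip in the frame of keyhole between -0.008 and 0.008 m and z of key_c_tip in the frame of keyhole between -0.008 and 0.008 m and angle between key_c_bow's own z axis and vertical above 0.85 rad))), for 0.2 s.
At the end, for the whole second after the job is handed in: The lid stands open by more than 0.7 rad; one key is in the lock (its tip at least 33 mm behind the chest's face, within 8 mm of the keyhole's axis) and turned by more than 0.85 rad from flat; the other two keys lie flat (within 0.25 rad) and still on the shelf (value of joint lid above 0.7 rad and ((x of key_a_tip in the frame of keyhole above 0.033 m and y of key_a_tip in the frame of keyhole between -0.008 and 0.008 m and z of key_a_tip in the frame of keyhole between -0.008 and 0.008 m and angle between key_a_bow's own z axis and vertical above 0.85 rad and height (world z) of key_b_bow between 0 and 0.012 m and angle between each of key_b_bow, key_c_bow's own z axis and vertical below 0.25 rad and linear speed of each of key_b, key_c below 0.03 m/s and height (world z) of key_c_bow between 0 and 0.012 m) or (x of key_b_tip in the frame of keyhole above 0.033 m and y of key_b_tip in the frame of keyhole between -0.008 and 0.008 m and z of key_b_tip in the frame of keyhole between -0.008 and 0.008 m and angle between key_b_bow's own z axis and vertical above 0.85 rad and height (world z) of key_a_bow between 0 and 0.012 m and angle between each of key_a_bow, key_c_bow's own z axis and vertical below 0.25 rad and linear speed of each of key_a, key_c below 0.03 m/s and height (world z) of key_c_bow between 0 and 0.012 m) or (x of key_c_tip in the frame of keyhole above 0.033 m and y of key_c_tip in the frame of keyhole between -0.008 and 0.008 m and z of key_c_tip in the frame of keyhole between -0.008 and 0.008 m and angle between key_c_bow's own z axis and vertical above 0.85 rad and height (world z) of key_a_bow between 0 and 0.012 m and angle between each of key_a_bow, key_b_bow's own z axis and vertical below 0.25 rad and linear speed of each of key_a, key_b below 0.03 m/s and height (world z) of key_b_bow between 0 and 0.012 m))); the robot touches nothing.
It fails at once if one of the toiletries is shifted by more than 30 mm (distance of any of brush_holder_mid, steel_cup_mid, comb_mid, perfume_mid, face_brush_mid, soap_dish_mid, cream_jar_mid from where it was at the start of the episode above 0.03 m).
It fails at once if one of the toiletries is knocked over (angle between any of brush_holder_mid, steel_cup_mid, comb_mid, perfume_mid, face_brush_mid, soap_dish_mid, cream_jar_mid's own z axis and vertical above 0.5 rad).
It also fails if it takes over 72 s, if anything falls off the work surface, if the arm or the gripper's body presses on something with over 40 N, if the wrist force passes 120 N, or if a joint passes its speed limit or range.

## Working session

There is one attempt and no reset: what is moved stays moved. The work goes in short steps, Python scripts to look and compute and a tool call to move; the robot and the scene stay as the last step left them, time stands still between calls to the robot, and variables do not carry over. Pictures are saved under pics/ and viewed, at most 10 in all, crops included, and the job is handed in when it is done.

Besides the shell and the picture viewer there is one more tool, called after "Call:" by a JSON object that holds its "op" and its "data". step_arm: Moves the arm, as the interface text tells. Its arguments: {"type":"object","properties":{"deltas":{"type":"array","items":{"type":"array"}}},"required":["deltas"]}

```bash
mkdir -p pics; ls
python3 - <<'E'
from workcell import *
import cv2,numpy as np
for n in ("scene","top"):
    d=get_image(n); cv2.imwrite(f"pics/{n}0.png",d["pixels"][:,:,::-1]); print(n,d["fx"],d["fy"],d["cx"],d["cy"],np.round(d["T"],4).tolist())
print(get_obs())
E
```

```text
pics
scene 532.0419830734917 532.0419830734917 313.92899906663246 239.81889352530277 [[0.6128, 0.5589, -0.5586, 1264.7723], [0.7902, -0.4305, 0.4361, -574.4775], [0.0032, -0.7087, -0.7055, 957.7582], [0.0, 0.0, 0.0, 1.0]]
top 453.59542025633186 453.59542025633186 327.03843347212666 239.9911148351791 [[-0.0221, -0.996, 0.0868, 479.1619], [-0.9996, 0.0235, 0.0154, -42.5359], [-0.0174, -0.0864, -0.9961, 1204.1161], [0.0, 0.0, 0.0, 1.0]]
{'t': 0.1, 'qpos': array([-1.25197813e+00,  4.23780602e-01,  1.63057752e+00,  9.98453362e-06,
        1.08857424e+00, -1.90131371e-02]), 'qvel': array([ 0.00019881, -0.00075916, -0.00152613,  0.00111498, -0.00233117,
       -0.00172558]), 'joint_torque': array([-8.33890772e-04, -5.45612025e+01, -2.74324876e+01,  6.45134551e-02,
        1.89060322e-02, -5.34204207e-05]), 'ee_pos': array([ 207.02029682, -589.21136937,  221.98348373]), 'orientation': array([-3.09557444e+00, -5.27914191e-01,  3.00414654e-04]), 'ft_force': array([ 0.19152386, -0.1563063 ,  0.99453826]), 'moment': array([-0.01004581, -0.03399824, -0.02362537]), 'grasp_force': 0.0, 'width': 87.8981500050877}
```

View pics/scene0.png

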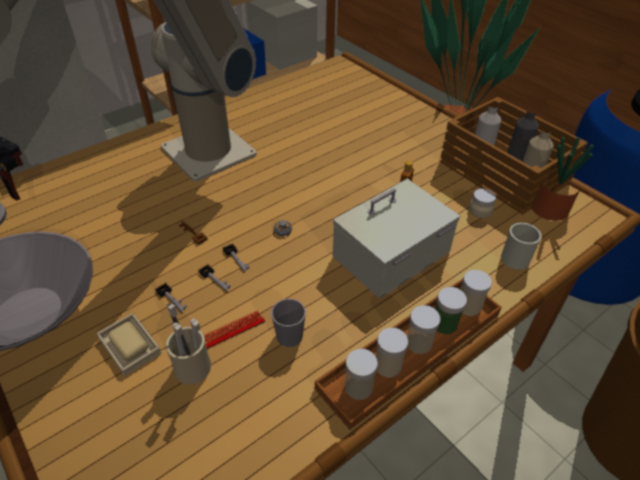

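View pics/top0.png

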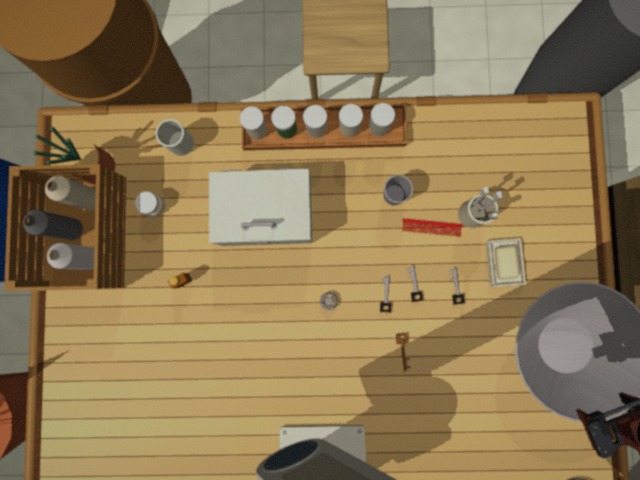

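```bash
cat > h.py <<'E'
from workcell import *
import cv2,numpy as np
from scipy.spatial.transform import Rotation as R
def ray(d,uv,z):
    T=np.array(d["T"]);v=T[:3,:3]@[(uv[0]-d["cx"])/d["fx"],(uv[1]-d["cy"])/d["fy"],1]
    return T[:3,3]+v*(z-T[2,3])/v[2]
def proj(d,p):
    T=np.array(d["T"]);c=T[:3,:3].T@(np.array(p,float)-T[:3,3]); return np.array([d["fx"]*c[0]/c[2]+d["cx"],d["fy"]*c[1]/c[2]+d["cy"]])
def ortho(d,x0,x1,y0,y1,z,s):
    # world patch at height z: image up=+x, left=+y, s px/mm
    W,H=int((y1-y0)*s),int((x1-x0)*s)
    w=[(x1,y1),(x1,y0),(x0,y0),(x0,y1)]
    src=np.float32([proj(d,(a,b,z)) for a,b in w]);dst=np.float32([(0,0),(W,0),(W,H),(0,H)])
    return cv2.warpPerspective(d["pixels"][:,:,::-1].copy(),cv2.getPerspectiveTransform(src,dst),(W,H),flags=cv2.INTER_CUBIC)
E
python3 - <<'E'
from h import *
t=get_image("top");s=get_image("scene")
for n,uv in dict(a=(386,307),b=(417,296),c=(458,298),brown=(402,338)).items(): print(n,ray(t,uv,5).round())
ims=[ortho(d,260,460,-380,-120,5,3) for d in (t,s)]
# chest front: ortho at z=120 
im=np.vstack(ims)[:, :]
im=cv2.resize(im,None,fx=.66,fy=.5) if 0 else im
print(im.shape)
cv2.imwrite("pics/k1.png",cv2.resize(np.vstack([cv2.resize(i,(780,600))[:, :] for i in ims]),(520,600*2*520//780//1))[:600] if 0 else np.vstack([cv2.resize(i,(390*1,300)) for i in ims]))
cv2.imwrite("pics/kt.png",ims[0]);cv2.imwrite("pics/ks.png",ims[1])
E
```

```text
a [ 404. -174.    5.]
b [ 431. -256.    5.]
c [ 424. -363.    5.]
brown [ 324. -213.    5.]
(1200, 780, 3)
```

Run:
```python
from h import *
t=get_image("top");s=get_image("scene")
ims=[ortho(d,385,515,-400,-140,5,2.3) for d in (t,s)]
cv2.imwrite("pics/k2.png",np.vstack(ims))
```

```text
(no output)
```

View pics/k2.png

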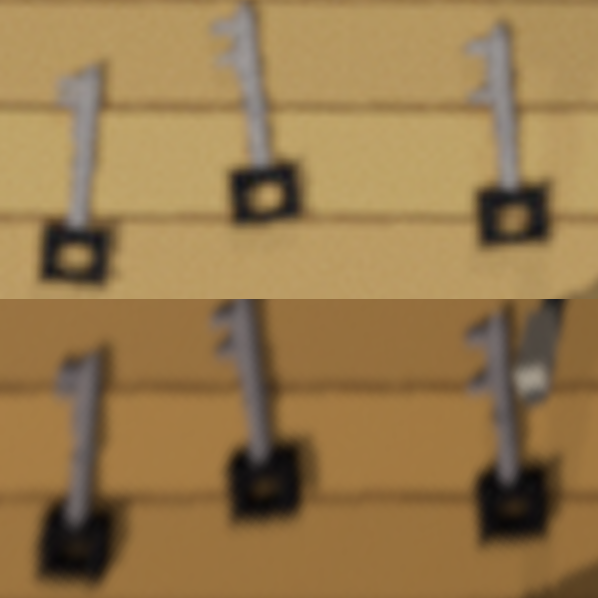

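Run:
```python
from h import *
t=get_image("top");s=get_image("scene")
ims=[ortho(d,480,740,-40,280,123,1.2) for d in (t,s)]
cv2.imwrite("pics/c1.png",np.hstack(ims))
for d,im in zip("ts",[ortho(d,480,740,-40,280,123,4) for d in (t,s)]):
    hsv=cv2.cvtColor(im,cv2.COLOR_BGR2HSV); m=((hsv[...,1]<60)&(hsv[...,2]>100)).astype(np.uint8)
    m=cv2.morphologyEx(m,cv2.MORPH_OPEN,np.ones((15,15)))
    c=max(cv2.findContours(m,0,1)[0],key=cv2.contourArea)
    box=cv2.boxPoints(cv2.minAreaRect(c)); 
    print(d,[(round(740-v/4,1),round(280-u/4,1)) for u,v in box])
```

```text
t [(np.float32(740.0), np.float32(259.3)), (np.float32(740.5), np.float32(12.5)), (np.float32(567.9), np.float32(12.2)), (np.float32(567.4), np.float32(258.9))]
s [(np.float32(740.0), np.float32(263.2)), (np.float32(740.0), np.float32(16.2)), (np.float32(572.0), np.float32(16.2)), (np.float32(572.0), np.float32(263.2))]
```

View pics/c1.png

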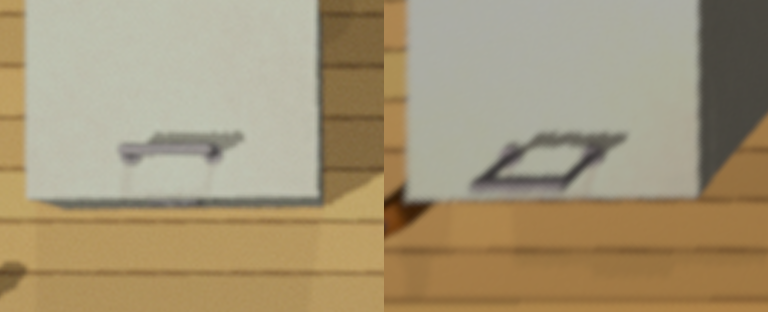

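Run:
```python
from h import *
o=get_obs();q=o["qpos"];E=R.from_euler
f=lambda q:(E('ZYZYZ',[q[0],q[1]+q[2],q[3],q[4],q[5]+np.pi/2]))
print((f(q).inv()*R.from_rotvec(o["orientation"])).magnitude())
for fl in (0,np.pi):
  for th,q1 in ((0,.25),(.4,.1),(.8,-.08),(-.8,.6),(-.4,.45),(.1,.25)):
    for P in (1.8,2.1):
      Rt=E('x',th)*E('x',np.pi)*E('z',fl)
      W=E('ZY',[q1,P]).inv()*Rt
      a=W.as_euler('ZYZ'); a=a-[0,0,np.pi/2]; b=[a[0]+np.pi,-a[1],a[2]+np.pi]
      w=lambda v:(np.array(v)+np.pi)%(2*np.pi)-np.pi
      print(round(fl),th,P,w(a).round(2),w(b).round(2))
```

```text
Traceback (most recent call last):
  File "scipy/spatial/transform/_rotation.pyx", line 1413, in scipy.spatial.transform._rotation.Rotation.from_euler
ValueError: Expected axis specification to be a non-empty string of upto 3 characters, got ZYZYZ
```

Run:
```python
from h import *
o=get_obs();q=o["qpos"];E=R.from_euler
f=lambda q:E('ZY',[q[0],q[1]+q[2]])*E('ZYZ',[q[3],q[4],q[5]+np.pi/2])
print((f(q).inv()*R.from_rotvec(o["orientation"])).magnitude())
w=lambda v:((np.array(v)+np.pi)%(2*np.pi)-np.pi).round(2).tolist()
for fl in (0,np.pi):
  for th,q1 in ((0,.25),(.4,.1),(.8,-.08),(-.8,.6),(-.4,.45),(.1,.25)):
      l=[]
      for P in (1.8,2.1):
        a=(E('ZY',[q1,P]).inv()*E('x',th)*E('x',np.pi)*E('z',fl)).as_euler('ZYZ')-[0,0,np.pi/2]
        l.append(w(a))
      print(round(fl),th,l)
```

```text
8.43302396107733e-16
0 0 [[0.0, 1.34, 1.82], [0.0, 1.04, 1.82]]
0 0.4 [[0.41, 1.32, 1.57], [0.46, 1.05, 1.44]]
0 0.8 [[0.8, 1.47, 1.35], [0.85, 1.26, 1.13]]
0 -0.8 [[-0.66, 1.81, 2.17], [-0.63, 1.57, 2.35]]
0 -0.4 [[-0.36, 1.53, 2.07], [-0.38, 1.25, 2.18]]
0 0.1 [[0.1, 1.32, 1.8], [0.11, 1.02, 1.76]]
3 0 [[0.0, 1.34, -1.32], [0.0, 1.04, -1.32]]
3 0.4 [[0.41, 1.32, -1.57], [0.46, 1.05, -1.71]]
3 0.8 [[0.8, 1.47, -1.79], [0.85, 1.26, -2.02]]
3 -0.8 [[-0.66, 1.81, -0.97], [-0.63, 1.57, -0.79]]
3 -0.4 [[-0.36, 1.53, -1.07], [-0.38, 1.25, -0.96]]
3 0.1 [[0.1, 1.32, -1.34], [0.11, 1.02, -1.38]]
```

```bash
cat >> h.py <<'E'
def tgt(th=0,yaw=0): return R.from_euler('z',yaw)*R.from_euler('x',th)*R.from_euler('x',np.pi)
def plan(p,th=0,yaw=0,base=None):
    "delta (tool units) from the measured pose (or base=(pos,Rot)) to TCP p, tilt th about world x, yaw"
    o=get_obs(); p0,R0=base or (o["ee_pos"],R.from_rotvec(o["orientation"]))
    d=R0.inv().apply(np.array(p,float)-p0)/300; r=(R0.inv()*tgt(th,yaw)).as_rotvec()/1.5
    print(p,th,yaw,'->',d.round(4).tolist(),r.round(4).tolist(), 'rows>=%.1f'%max(np.linalg.norm(d)*300/41.7,np.linalg.norm(r)*1.5/.125))
E
python3 -c "
from h import *
plan((401.5,-172.5,60),0,-.09)
t=get_image('top');
for n,uv in dict(holder=(478,210),cup=(397,190),comb=(432,227),brush=(330,300),soap=(507,262)).items(): print(n,ray(t,uv,20).round())
"
```

```text
(401.5, -172.5, 60) 0 -0.09 -> [1.0719, -1.0969, 0.5421] [-0.0002, 0.0, 0.2852] rows>=11.7
holder [ 652. -421.   20.]
cup [ 710. -212.   20.]
comb [ 610. -300.   20.]
brush [426. -28.  20.]
soap [ 514. -489.   20.]
```

Call:
{"op": "step_arm", "data": {"deltas": [[[0.97,-1.0,0.3],[0,0,0.285],0.36],[[0.97,-1.0,0.3],[0,0,0.285],0.36],[[0.97,-1.0,0.3],[0,0,0.285],0.36],[[0.97,-1.0,0.3],[0,0,0.285],0.36],[[0.97,-1.0,0.3],[0,0,0.285],0.36],[[0.97,-1.0,0.3],[0,0,0.285],0.36],[[0.97,-1.0,0.3],[0,0,0.285],0.36],[[0.97,-1.0,0.3],[0,0,0.285],0.36],[[0.97,-1.0,0.3],[0,0,0.285],0.36],[[0.97,-1.0,0.3],[0,0,0.285],0.36],[[0.97,-1.0,0.3],[0,0,0.285],0.36],[[0.97,-1.0,0.3],[0,0,0.285],0.36],[[0.97,-1.0,0.3],[0,0,0.285],0.36]]}}

```text
t: 1.53
ee_pos: [382.7, -210.2, 132.9]
orientation: [3.138, -0.137, 0.0]
ft_force: [0.8, 0.3, -0.9]
width: 59.5
grasp_force: 0.0
```

```bash
python3 -c "
from h import *
print(get_obs()['qpos'].round(2))
plan((401.5,-172.5,30),0,-.09)
plan((401.5,-172.5,2),0,-.09)
t=get_image('top');s=get_image('scene')
ims=[ortho(d,345,475,-280,-80,5,2.9) for d in (t,s)]
cv2.imwrite('pics/g1.png',np.vstack(ims)[:,:])
print(np.vstack(ims).shape)
"
```

```text
[-0.53  0.3   2.1  -0.    0.75  1.13]
(401.5, -172.5, 30) 0 -0.09 -> [0.0514, -0.1307, 0.3429] [0.0003, -0.0002, 0.0017] rows>=2.7
(401.5, -172.5, 2) 0 -0.09 -> [0.0514, -0.1308, 0.4362] [0.0003, -0.0002, 0.0017] rows>=3.3
(754, 580, 3)
```

Call:
{"op": "step_arm", "data": {"deltas": [[[0.0514,-0.131,0.25],[0,0,0.0017],0.36],[[0.0514,-0.131,0.25],[0,0,0.0017],0.36],[[0.0514,-0.131,0.34],[0,0,0.0017],0.36],[[0.0514,-0.131,0.38],[0,0,0.0017],0.36],[[0.0514,-0.131,0.41],[0,0,0.0017],0.36],[[0.0514,-0.131,0.425],[0,0,0.0017],0.36],[[0.0514,-0.131,0.433],[0,0,0.0017],0.36],[[0.0514,-0.131,0.433],[0,0,0.0017],0.36]]}}

```text
t: 2.3
ee_pos: [401.4, -173.3, 3.1]
orientation: [3.138, -0.147, 0.001]
ft_force: [0.8, 0.0, 1.0]
width: 59.4
grasp_force: 0.0
```

```bash
python3 -c "
from h import *
plan((401.5,-172.5,1.5),0,-.09)
t=get_image('top');s=get_image('scene')
ims=[ortho(d,365,495,-240,-110,5,2.9) for d in (t,s)]
cv2.imwrite('pics/g2.png',np.hstack(ims))
"
```

```text
(401.5, -172.5, 1.5) 0 -0.09 -> [-0.0, -0.0027, 0.0054] [0.0002, -0.0006, -0.0024] rows>=0.0
```

View pics/g2.png

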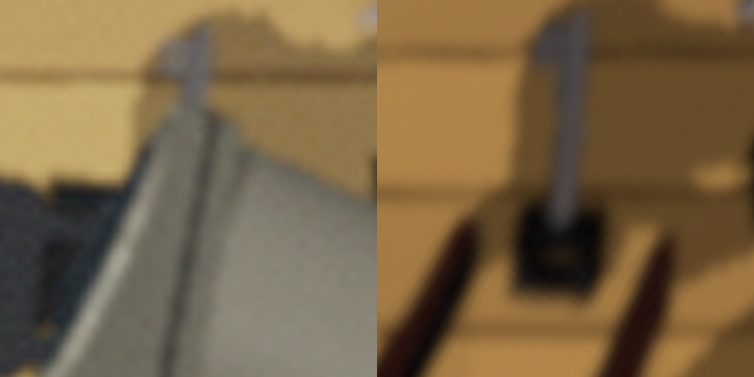

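Call:
{"op": "step_arm", "data": {"deltas": [[[0,-0.004,0.005],[0,0,0.005],0.36],[[0,-0.004,0.005],[0,0,0.005],-1],[[0,-0.004,0.005],[0,0,0.005],-1],[[0,-0.004,0.005],[0,0,0.005],-1],[[0,-0.004,0.005],[0,0,0.005],-1],[[0,-0.004,0.005],[0,0,0.005],-1],[[0,-0.004,0.005],[0,0,0.005],-1]]}}

```text
t: 2.98
ee_pos: [401.3, -171.2, 1.4]
orientation: [3.138, -0.157, 0.0]
ft_force: [1.6, -0.1, 1.8]
width: 29.8
grasp_force: 30.0
```

```bash
python3 -c "
from h import *
plan((430,-80,180))
"
```

```text
(430, -80, 180) 0 0 -> [0.0649, -0.312, -0.5955] [0.0, -0.0001, -0.0665] rows>=4.9
```

Call:
{"op": "step_arm", "data": {"deltas": [[[0,0,-0.13],[0,0,0],-1],[[0,0,-0.26],[0,0,0],-1],[[0.06,-0.312,-0.35],[0,0,-0.067],-1],[[0.06,-0.312,-0.35],[0,0,-0.067],-1],[[0.1,-0.6,-0.35],[0,0,-0.067],-1],[[0.1,-0.8,-0.35],[0,0,-0.067],-1],[[0.16,-1.0,-0.25],[0,0,-0.067],-1],[[0.16,-1.0,-0.25],[0,0,-0.067],-1],[[0.16,-1.0,-0.25],[0,0,-0.067],-1],[[0.16,-1.0,-0.25],[0,0,-0.067],-1],[[0.16,-1.0,-0.25],[0,0,-0.067],-1],[[0.16,-1.0,-0.25],[0,0,-0.067],-1],[[0.16,-1.0,-0.25],[0,0,-0.067],-1]]}}

```text
t: 4.07
ee_pos: [478.1, 121.8, 76.1]
orientation: [3.141, 0.001, -0.002]
ft_force: [0.3, -0.4, -0.8]
width: 29.6
grasp_force: 30.0
```

```bash
python3 -c "
from h import *
plan((468,137,74.4))
"
```

```text
(468, 137, 74.4) 0 0 -> [-0.0338, -0.0505, 0.0057] [0.0003, 0.0008, 0.0006] rows>=0.4
```

Call:
{"op": "step_arm", "data": {"deltas": [[[-0.034,-0.05,0.0057],[0,0.001,0.001],-1],[[-0.034,-0.05,0.0057],[0,0.001,0.001],-1],[[-0.034,-0.05,0.0057],[0,0.001,0.001],-1]]}}

```text
t: 4.32
ee_pos: [468.1, 136.4, 74.7]
orientation: [3.141, -0.002, 0.001]
ft_force: [-0.2, 0.5, -0.7]
width: 29.8
grasp_force: 30.0
```

```bash
python3 -c "
from h import *
print(get_obs()['ee_pos'],get_obs()['qpos'].round(2))
t=get_image('top');s=get_image('scene')
a=ortho(t,470,620,0,270,78,2.2)
b=ortho(s,470,620,0,270,78,2.2)
cv2.imwrite('pics/p1.png',np.vstack([a[:300],b[:300]])[:598])
"
```

```text
[468.1314184  136.41211891  74.74464692] [ 0.26  0.46  2.02 -0.    0.66  1.83]
```

View pics/p1.png

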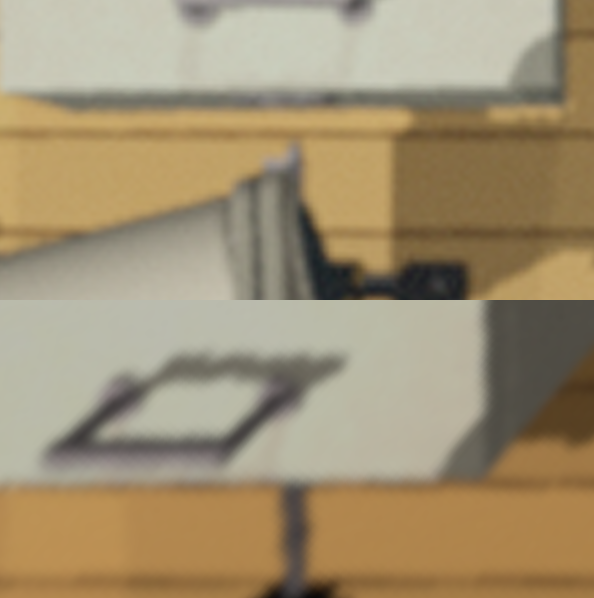

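```bash
python3 -c "
from h import *
t=get_image('top')
a=ortho(t,470,620,60,210,78,4).astype(float)
g=a.mean(2)
for x in (577,576,575,574,573):
    r=int((620-x)*4); p=g[r-1:r+2].mean(0); print('face',x,[int(p[int((210-y)*4)]) for y in range(170,99,-3)])
for x in (552,550,548,546):
    r=int((620-x)*4); p=a[r-1:r+2].mean(0); c=p[:,0]-p[:,2]; print('key',x,[int(c[int((210-y)*4)]) for y in range(155,124,-2)])
# lid lateral edges, row at top z=120 and front
"
```

```text
face 577 [124, 128, 130, 129, 131, 133, 134, 137, 135, 131, 128, 129, 137, 133, 130, 122, 108, 102, 111, 118, 116, 110, 111, 116]
face 576 [113, 116, 120, 118, 119, 120, 125, 130, 130, 124, 120, 122, 130, 125, 123, 114, 99, 92, 102, 111, 109, 105, 105, 111]
face 575 [111, 111, 116, 112, 112, 111, 119, 126, 125, 119, 114, 115, 122, 117, 115, 106, 92, 86, 98, 107, 106, 104, 103, 108]
face 574 [109, 109, 114, 110, 109, 107, 116, 125, 124, 117, 112, 112, 117, 114, 111, 103, 92, 90, 100, 110, 108, 106, 107, 109]
face 573 [110, 110, 113, 109, 108, 107, 115, 124, 125, 118, 113, 113, 116, 114, 112, 107, 100, 100, 107, 117, 116, 113, 114, 114]
key 552 [-89, -88, -88, -87, -88, -88, -87, -72, -44, -21, -21, -54, -78, -90, -91, -88]
key 550 [-89, -85, -79, -69, -64, -65, -65, -53, -30, -10, -14, -45, -74, -88, -89, -87]
key 548 [-88, -80, -64, -44, -32, -33, -34, -30, -17, -6, -14, -42, -73, -88, -89, -89]
key 546 [-87, -78, -55, -29, -14, -12, -15, -13, -7, -5, -15, -44, -74, -89, -89, -90]
```

Call:
{"op": "step_arm", "data": {"deltas": [[[0.04,0,0],[0,0,0],-1],[[0.06,0,0],[0,0,0],-1],[[0.075,0,0],[0,0,0],-1],[[0.085,0,0],[0,0,0],-1],[[0.092,0,0],[0,0,0],-1],[[0.1,0,0],[0,0,0],-1],[[0.1,0,0],[0,0,0],-1]]}}

```text
t: 5.05
ee_pos: [499.1, 137.5, 74.5]
orientation: [-3.142, 0.001, -0.003]
ft_force: [-0.5, -0.2, 0.0]
width: 29.6
grasp_force: 30.0
```

```bash
python3 -c "
from h import *
o=get_obs();print(o['ee_pos'],o['ft_force'],o['moment'])
"
```

```text
[499.05708463 137.50942948  74.54729818] [-0.45419063 -0.16370936  0.04065815] [ 0.01712453 -0.00404866 -0.04018851]
```

Call:
{"op": "step_arm", "data": {"deltas": [[[0.015,0,0],[0,0,0],-1],[[0.03,0,0],[0,0,0],-1],[[0.045,0,0],[0,0,0],-1],[[0.055,0,0],[0,0,0],-1],[[0.06,0,0],[0,0,0],-1]]}}

```text
t: 5.47
ee_pos: [517.4, 137.5, 74.7]
orientation: [-3.141, 0.001, -0.003]
ft_force: [0.3, 1.1, -0.0]
width: 29.8
grasp_force: 30.0
```

```bash
python3 -c "
from h import *
o=get_obs();print(o['ee_pos'],o['ft_force'],o['moment'],o['width'])
"
```

```text
[517.44704938 137.53130531  74.69525929] [ 0.27893359  1.10242722 -0.019226  ] [-0.03789379  0.04232437 -0.02770743] 29.794619050504778
```

Call:
{"op": "step_arm", "data": {"deltas": [[[0.012,0,0],[0,0,0],-1],[[0.022,0,0],[0,0,0],-1],[[0.03,0,0],[0,0,0],-1],[[0.036,0,0],[0,0,0],-1],[[0.036,0,0],[0,0,0],-1]]}}

```text
t: 5.88
ee_pos: [527.9, 137.5, 74.7]
orientation: [-3.141, 0.001, -0.003]
ft_force: [0.2, 1.0, -0.6]
width: 29.8
grasp_force: 30.0
```

```bash
python3 -c "
from h import *
o=get_obs();print(o['ee_pos'],o['ft_force'],o['moment'],o['width'])
"
```

```text
[527.93019158 137.48921019  74.65671791] [ 0.18190988  0.96890082 -0.55083137] [ 0.05092435  0.04579715 -0.05419906] 29.836668404059218
```

Call:
{"op": "step_arm", "data": {"deltas": [[[0.007,0,0],[0,0,0],-1],[[0.014,0,0],[0,0,0],-1],[[0.02,0,0],[0,0,0],-1]]}}

```text
t: 6.13
ee_pos: [529.7, 137.0, 73.6]
orientation: [3.14, -0.001, -0.011]
ft_force: [-13.0, 1.6, 2.3]
width: 30.0
grasp_force: 30.0
```

```bash
python3 -c "
from h import *
o=get_obs();print(o['ee_pos'],o['ft_force'],o['moment'],o['width'])
"
```

```text
[529.66076656 137.00708815  73.641563  ] [-13.04965899   1.55950464   2.28558468] [0.27546274 2.0639028  0.15405904] 29.978252227757814
```

Call:
{"op": "step_arm", "data": {"deltas": [[[-0.013,0,0],[0,0,0],-1],[[-0.013,-0.0012,0],[0.067,0,0],-1],[[-0.013,-0.0024,-0.0002],[0.133,0,0],-1],[[-0.013,-0.0035,-0.0005],[0.2,0,0],-1],[[-0.013,-0.0035,-0.0005],[0.2,0,0],-1]]}}

```text
t: 6.55
ee_pos: [528.8, 136.8, 74.1]
orientation: [-2.837, 0.004, -0.001]
ft_force: [-1.0, 1.2, -0.7]
width: 29.7
grasp_force: 30.0
```

```bash
python3 -c "
from h import *
o=get_obs();print(o['ee_pos'],o['ft_force'],o['moment'],o['width'],R.from_matrix(tgt().as_matrix().T@R.from_rotvec(o['orientation']).as_matrix()).as_rotvec())
"
```

```text
[528.80420041 136.84135685  74.05298005] [-1.0234017   1.1847424  -0.68079842] [-0.02016086  0.14475986  0.05633597] 29.7025791911253 [0.30416044 0.00055005 0.00296441]
```

Call:
{"op": "step_arm", "data": {"deltas": [[[0,-0.001,0],[0.06,0,0],-1],[[0,-0.002,0],[0.12,0,0],-1],[[0,-0.0033,-0.001],[0.2,0,0],-1],[[0,-0.0033,-0.001],[0.2,0,0],-1]]}}

```text
t: 6.88
ee_pos: [528.6, 138.3, 74.6]
orientation: [-2.537, 0.004, 0.002]
ft_force: [-3.0, 5.5, 7.4]
width: 30.1
grasp_force: 30.7
```

```bash
python3 -c "
from h import *
o=get_obs();print(o['ee_pos'],o['ft_force'],o['moment'],o['width'],R.from_matrix(tgt().as_matrix().T@R.from_rotvec(o['orientation']).as_matrix()).as_rotvec())
"
```

```text
[528.62819672 138.26350098  74.60442131] [-2.95123195  5.52057328  7.41910878] [1.07856151 0.1829618  0.64542543] 30.123079444131413 [ 0.60423868 -0.00186759  0.00322134]
```

Call:
{"op": "step_arm", "data": {"deltas": [[[0,-0.001,0],[0.07,0,0],-1],[[0,-0.0024,-0.001],[0.133,0,0],-1],[[0,-0.0024,-0.001],[0.133,0,0],-1],[[0,-0.0024,-0.001],[0.133,0,0],-1]]}}

```text
t: 7.22
ee_pos: [529.3, 139.1, 75.0]
orientation: [-2.346, 0.003, 0.002]
ft_force: [-0.9, -0.9, 0.4]
width: 7.2
grasp_force: 4.1
```

```bash
python3 -c "
from h import *
o=get_obs();print(o['ee_pos'],o['ft_force'],o['moment'],o['width'],R.from_matrix(tgt().as_matrix().T@R.from_rotvec(o['orientation']).as_matrix()).as_rotvec())
"
```

```text
[529.29805988 139.10204596  74.95960029] [-0.88810281 -0.94080676  0.35179488] [-0.33931335  0.18189097  0.22234406] 7.182213970026283 [ 0.79537404 -0.00188588  0.00255565]
```

```bash
python3 -c "
from h import *
t=get_image('top');s=get_image('scene')
def crop(d,p,r,f):
    u,v=proj(d,p).astype(int); return cv2.resize(d['pixels'][v-r:v+r,u-r:u+r,::-1],None,fx=f,fy=f,interpolation=cv2.INTER_CUBIC)
cv2.imwrite('pics/q1.png',np.hstack([crop(d,(530,138,78),35,5.6) for d in (t,s)]))
"
```

```text
(no output)
```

View pics/q1.png

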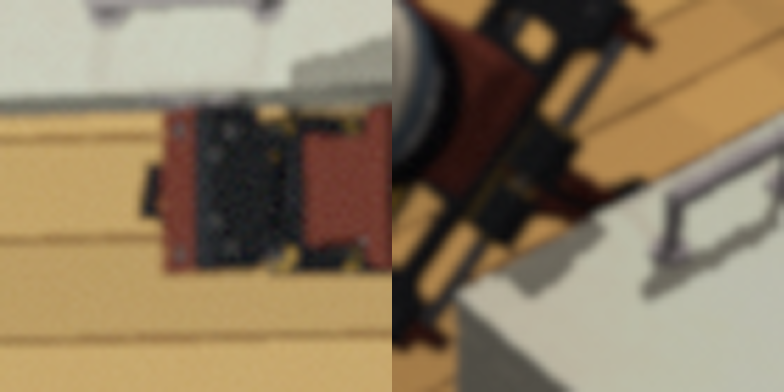

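Call:
{"op": "step_arm", "data": {"deltas": [[[0,0,0],[0,0,0],0.36],[[0,0,0],[0,0,0],0.36],[[0,0,0],[0,0,0],0.36],[[0,0,0],[0,0,0],0.36],[[0,0,-0.05],[0,0,0],0.36],[[0,0,-0.13],[0,0,0],0.36],[[-0.1,0,-0.25],[-0.1,0,0],0.36],[[-0.2,0,-0.3],[-0.2,0,0],0.36],[[-0.3,0,-0.3],[-0.3,0,0],0.36],[[-0.35,0,-0.3],[-0.4,0,0],0.36],[[-0.35,0,-0.3],[-0.53,0,0],0.36],[[-0.35,0,-0.3],[-0.53,0,0],0.36]]}}

```text
t: 8.32
ee_pos: [423.8, 74.2, 140.1]
orientation: [-3.055, 0.004, -0.003]
ft_force: [0.3, -0.7, -0.6]
width: 59.7
grasp_force: 0.0
```

```bash
python3 -c "
from h import *
o=get_obs();print(o['ee_pos'],o['ft_force'])
t=get_image('top');s=get_image('scene')
def crop(d,p,r,f):
    u,v=proj(d,p).astype(int); return cv2.resize(d['pixels'][v-r:v+r,u-r:u+r,::-1],None,fx=f,fy=f,interpolation=cv2.INTER_CUBIC)
cv2.imwrite('pics/q2.png',np.hstack([crop(d,(530,138,78),25,8) for d in (t,s)]))
"
```

```text
[423.80439598  74.23721671 140.14000881] [ 0.29701686 -0.74711109 -0.55512948]
```

View pics/q2.png

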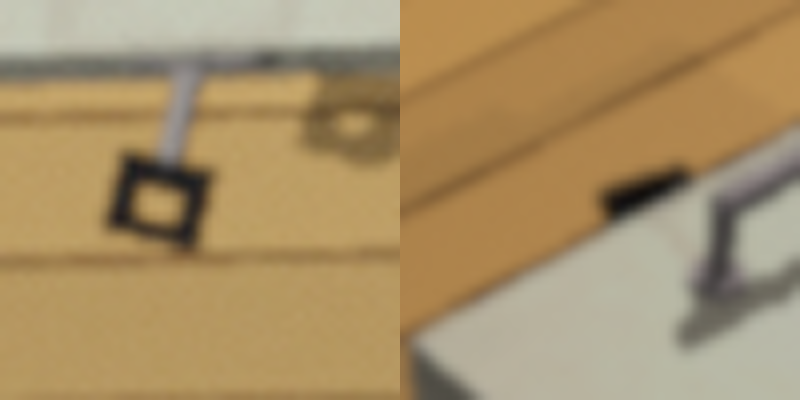

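```bash
python3 -c "
from h import *
plan((527,140,150));plan((527,140,72.5))
"
```

```text
(527, 140, 150) 0 0 -> [0.3426, -0.2128, -0.0146] [-0.0598, -0.0005, 0.0019] rows>=2.9
(527, 140, 72.5) 0 0 -> [0.3423, -0.1896, 0.2427] [-0.0598, -0.0005, 0.0019] rows>=3.3
```

Call:
{"op": "step_arm", "data": {"deltas": [[[0.1,0,-0.03],[0,0,0],0.82],[[0.1,0,-0.03],[0,0,0],0.82],[[0.1,0,-0.03],[0,0,0],0.82]]}}

```text
t: 8.67
ee_pos: [455.1, 74.0, 147.6]
orientation: [-3.047, 0.001, 0.002]
ft_force: [-0.4, 0.5, -0.1]
width: 76.3
grasp_force: 0.0
```

```bash
python3 -c "
from h import *
plan((527,140,150));plan((527,140,72.5))
"
```

```text
(527, 140, 150) 0 0 -> [0.2394, -0.2201, 0.0124] [-0.063, 0.0009, -0.0004] rows>=2.3
(527, 140, 72.5) 0 0 -> [0.2397, -0.1957, 0.2696] [-0.063, 0.0009, -0.0004] rows>=3.0
```

Call:
{"op": "step_arm", "data": {"deltas": [[[0.24,-0.22,0.01],[-0.063,0,0],0.82],[[0.24,-0.22,0.01],[-0.063,0,0],0.82],[[0.24,-0.216,0.05],[-0.063,0,0],0.82],[[0.24,-0.21,0.12],[-0.063,0,0],0.82],[[0.24,-0.203,0.19],[-0.063,0,0],0.82],[[0.24,-0.196,0.25],[-0.063,0,0],0.82],[[0.24,-0.196,0.27],[-0.063,0,0],0.82],[[0.24,-0.196,0.27],[-0.063,0,0],0.82]]}}

```text
t: 9.33
ee_pos: [523.5, 139.1, 69.7]
orientation: [3.139, -0.002, -0.012]
ft_force: [0.3, 0.5, 0.7]
width: 80.0
grasp_force: 0.0
```

Call:
{"op": "step_arm", "data": {"deltas": [[[0,0,0],[0,0,0],0.3],[[0,0,0],[0,0,0],-0.1],[[0,0,0],[0,0,0],-1],[[0,0,0],[0,0,0],-1],[[0,0,0],[0,0,0],-1],[[0,0,0],[0,0,0],-1],[[0,0,0],[0,0,0],-1]]}}

```text
t: 9.92
ee_pos: [525.6, 140.5, 71.9]
orientation: [3.139, -0.0, -0.004]
ft_force: [-0.5, -0.1, 0.2]
width: 36.5
grasp_force: 0.0
```

```bash
python3 -c "
from h import *
o=get_obs();print(o['ee_pos'],o['ft_force'],o['moment'],o['width'])
"
```

```text
[525.63758686 140.50029813  71.90116015] [-0.54121399 -0.08247898  0.17193902] [ 0.02292546 -0.00956679 -0.03458465] 36.54052259581079
```

Still closing; shift y to 138 while closing.

Call:
{"op": "step_arm", "data": {"deltas": [[[0,0,0],[0,0,0],-1],[[0,0,0],[0,0,0],-1],[[0,0.006,0],[0,0,0],-1],[[0,0.006,0],[0,0,0],-1]]}}

```text
t: 10.25
ee_pos: [525.6, 138.5, 71.6]
orientation: [3.139, -0.001, -0.004]
ft_force: [-0.0, -0.0, 0.2]
width: 29.0
grasp_force: 29.9
```

```bash
python3 -c "
from h import *
o=get_obs();print(o['ee_pos'],o['ft_force'],o['moment'],o['width'])
"
```

```text
[525.57199256 138.47047679  71.60082616] [-0.04037637 -0.00923635  0.22983213] [0.04852685 0.0397563  0.06718855] 29.048991067662772
```

Call:
{"op": "step_arm", "data": {"deltas": [[[-0.02,0,0],[0,0,0],-1],[[-0.05,0,0],[0,0,0],-1],[[-0.1,0,0],[0,0,0],-1],[[-0.16,0,0],[0,0,0],-1],[[-0.24,0,0],[0,0,0],-1],[[-0.3,0,0],[0,0,0],-1],[[-0.3,0,0],[0,0,0],-1]]}}

```text
t: 10.83
ee_pos: [430.0, 137.8, 71.2]
orientation: [3.138, 0.0, -0.013]
ft_force: [-0.9, -0.4, -0.5]
width: 29.2
grasp_force: 29.9
```

```bash
python3 -c "
from h import *
o=get_obs();print(o['ee_pos'],o['ft_force'],o['moment'],o['width'])
plan((400,80,30));plan((400,80,3))
plan((431-3,-255,60),0,.108)
t=get_image('top');cv2.imwrite('pics/x.png',ortho(t,470,620,60,210,78,4))
"
```

```text
[429.96737091 137.76852139  71.23673477] [-0.86759634 -0.39520599 -0.52482125] [0.0303806  0.05920975 0.01056   ] 29.214444430625917
(400, 80, 30) 0 0 -> [-0.0988, 0.192, 0.1391] [0.0027, 0.0056, 0.0002] rows>=1.8
(400, 80, 3) 0 0 -> [-0.098, 0.1916, 0.2291] [0.0027, 0.0056, 0.0002] rows>=2.3
(428, -255, 60) 0 0.108 -> [-0.0066, 1.3091, 0.0428] [0.0024, 0.0058, -0.0718] rows>=9.4
```

Call:
{"op": "step_arm", "data": {"deltas": [[[-0.1,0.19,0.12],[0.003,0.006,0],-1],[[-0.1,0.19,0.12],[0.003,0.006,0],-1],[[-0.1,0.19,0.18],[0.003,0.006,0],-1],[[-0.1,0.19,0.21],[0.003,0.006,0],-1],[[-0.1,0.19,0.226],[0.003,0.006,0],-1],[[-0.1,0.19,0.231],[0.003,0.006,0],-1],[[-0.1,0.19,0.231],[0.003,0.006,0],-1]]}}

```text
t: 11.47
ee_pos: [406.1, 81.8, 2.9]
orientation: [-3.14, -0.0, -0.009]
ft_force: [-2.7, -1.0, 2.7]
width: 30.0
grasp_force: 30.0
```

```bash
python3 -c "
from h import *
o=get_obs();print(o['ee_pos'],o['ft_force'],o['moment'],o['width'])
t=get_image('top');s=get_image('scene')
cv2.imwrite('pics/r1.png',np.hstack([ortho(d,370,510,20,140,5,3.2) for d in(t,s)]))
"
```

```text
[406.07802979  81.79009291   2.85231845] [-2.67428924 -1.04013017  2.71341385] [-0.042315    0.37715655  0.02292878] 29.952721826506643
```

View pics/r1.png

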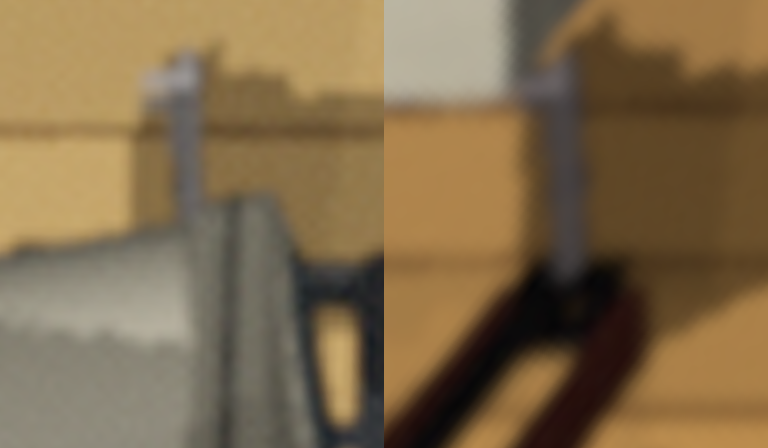

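Call:
{"op": "step_arm", "data": {"deltas": [[[0,0,0],[0,0,0],0.36],[[0,0,0],[0,0,0],0.36],[[0,0,0],[0,0,0],0.36],[[0,0,-0.08],[0,0,0],0.36],[[0,0.1,-0.2],[0,0,0],0.36],[[0.04,0.99,-0.24],[0,0,-0.07],0.36],[[0.04,0.99,-0.24],[0,0,-0.07],0.36],[[0.04,0.99,-0.24],[0,0,-0.07],0.36],[[0.04,0.99,-0.24],[0,0,-0.07],0.36],[[0.04,0.99,-0.24],[0,0,-0.07],0.36],[[0.04,0.99,-0.24],[0,0,-0.07],0.36],[[0.04,0.99,-0.24],[0,0,-0.07],0.36],[[0.04,0.99,-0.24],[0,0,-0.07],0.36]]}}

```text
t: 12.65
ee_pos: [418.5, -220.7, 75.1]
orientation: [3.136, 0.158, 0.016]
ft_force: [0.2, 0.8, 0.5]
width: 59.6
grasp_force: 0.0
```

```bash
python3 -c "
from h import *
plan((427.5,-255,30),0,.108);plan((427.5,-255,1.5),0,.108)
"
```

```text
(427.5, -255, 30) 0 0.108 -> [0.0168, 0.1164, 0.1507] [0.0012, -0.0067, -0.005] rows>=1.4
(427.5, -255, 1.5) 0 0.108 -> [0.0158, 0.1162, 0.2457] [0.0012, -0.0067, -0.005] rows>=2.0
```

Call:
{"op": "step_arm", "data": {"deltas": [[[0.016,0.116,0.12],[0,-0.006,-0.005],0.36],[[0.016,0.116,0.15],[0,-0.006,-0.005],0.36],[[0.016,0.116,0.2],[0,-0.006,-0.005],0.36],[[0.016,0.116,0.23],[0,-0.006,-0.005],0.36],[[0.016,0.116,0.242],[0,-0.006,-0.005],0.36],[[0.016,0.116,0.245],[0,-0.006,-0.005],0.36],[[0.016,0.116,0.245],[0,-0.006,-0.005],0.36]]}}

```text
t: 13.23
ee_pos: [425.3, -248.9, 0.9]
orientation: [-3.135, -0.177, 0.005]
ft_force: [-0.1, 1.3, -0.8]
width: 59.4
grasp_force: 0.0
```

```bash
python3 -c "
from h import *
plan((427.5,-255,1.2),0,.108)
"
```

```text
(427.5, -255, 1.2) 0 0.108 -> [0.0049, 0.0212, -0.0012] [-0.0012, 0.0022, 0.0032] rows>=0.2
```

Call:
{"op": "step_arm", "data": {"deltas": [[[0.004,0.012,0],[0,0,0],0.36],[[0.004,0.012,0],[0,0,0],0.36]]}}

```text
t: 13.4
ee_pos: [428.2, -253.5, 1.4]
orientation: [-3.136, -0.177, 0.002]
ft_force: [-0.4, -0.2, -0.4]
width: 59.3
grasp_force: 0.0
```

```bash
python3 -c "
from h import *
plan((427.5,-255,1.2),0,.108)
"
```

```text
(427.5, -255, 1.2) 0 0.108 -> [-0.0029, 0.0048, 0.0005] [-0.0001, 0.0007, 0.0031] rows>=0.0
```

Call:
{"op": "step_arm", "data": {"deltas": [[[-0.002,0.004,0],[0,0,0],-1],[[-0.002,0.004,0],[0,0,0],-1],[[-0.002,0.004,0],[0,0,0],-1],[[-0.002,0.004,0],[0,0,0],-1],[[-0.002,0.004,0],[0,0,0],-1],[[-0.002,0.004,0],[0,0,0],-1]]}}

```text
t: 13.9
ee_pos: [426.7, -254.3, 0.7]
orientation: [-3.135, -0.176, 0.004]
ft_force: [0.3, -0.4, 0.7]
width: 29.4
grasp_force: 30.0
```

```bash
python3 -c "
from h import *
o=get_obs();print(o['ee_pos'],o['ft_force'],o['width'])
plan((447,60,110));
"
```

```text
[ 426.70411644 -254.29374171    0.73785171] [ 0.33557244 -0.43177193  0.67138731] 29.423044955221187
(447, 60, 110) 0 0 -> [0.1835, -1.034, -0.3632] [-0.0008, 0.0018, 0.0747] rows>=8.0
```

Call:
{"op": "step_arm", "data": {"deltas": [[[0,0,-0.13],[0,0,0],-1],[[0,0,-0.26],[0,0,0],-1],[[0.17,-1.0,-0.35],[0,0,0.074],-1],[[0.17,-1.0,-0.35],[0,0,0.074],-1],[[0.17,-1.0,-0.35],[0,0,0.074],-1],[[0.17,-1.0,-0.35],[0,0,0.074],-1],[[0.17,-1.0,-0.35],[0,0,0.074],-1],[[0.17,-1.0,-0.35],[0,0,0.074],-1],[[0.17,-1.0,-0.35],[0,0,0.074],-1],[[0.17,-1.0,-0.35],[0,0,0.074],-1],[[0.17,-1.0,-0.35],[0,0,0.074],-1]]}}

```text
t: 14.82
ee_pos: [444.4, 52.3, 106.4]
orientation: [-3.14, -0.009, 0.003]
ft_force: [0.6, -0.4, -0.2]
width: 29.6
grasp_force: 30.0
```

```bash
python3 -c "
from h import *
plan((468,137.5,74.0));
"
```

```text
(468, 137.5, 74.0) 0 0 -> [0.0804, -0.2832, 0.1083] [-0.001, 0.0011, 0.0038] rows>=2.3
```

Call:
{"op": "step_arm", "data": {"deltas": [[[0.08,-0.283,0.108],[0,0.001,0.004],-1],[[0.08,-0.283,0.108],[0,0.001,0.004],-1],[[0.08,-0.283,0.108],[0,0.001,0.004],-1],[[0.08,-0.283,0.108],[0,0.001,0.004],-1],[[0.08,-0.283,0.108],[0,0.001,0.004],-1],[[0.08,-0.283,0.108],[0,0.001,0.004],-1]]}}

```text
t: 15.32
ee_pos: [467.4, 133.0, 73.6]
orientation: [-3.141, 0.009, 0.003]
ft_force: [0.0, -0.0, -0.2]
width: 29.8
grasp_force: 30.0
```

```bash
python3 -c "
from h import *
plan((468,137.5,74.0));
t=get_image('top')
a=ortho(t,470,620,60,210,78,4).astype(float)
for x in (552,550,548,546):
    r=int((620-x)*4); p=a[r-1:r+2].mean(0); c=p[:,0]-p[:,2]; print('key',x,[int(c[int((210-y)*4)]) for y in range(155,124,-2)])
"
```

```text
(468, 137.5, 74.0) 0 0 -> [0.0021, -0.0151, -0.0012] [-0.0004, 0.0015, -0.0038] rows>=0.1
key 552 [-91, -91, -90, -89, -88, -89, -87, -90, -90, -78, -56, -32, -24, -46, -76, -89]
key 550 [-87, -89, -91, -88, -81, -74, -69, -69, -66, -55, -36, -17, -12, -38, -72, -87]
key 548 [-88, -89, -90, -87, -73, -53, -41, -36, -33, -27, -18, -8, -7, -35, -72, -88]
key 546 [-90, -91, -90, -86, -70, -44, -24, -14, -12, -10, -9, -6, -8, -37, -72, -88]
```

Call:
{"op": "step_arm", "data": {"deltas": [[[0.003,-0.017,-0.001],[0,0.001,-0.004],-1],[[0.003,-0.017,-0.001],[0,0.001,-0.004],-1],[[0.04,-0.017,-0.001],[0,0.001,-0.004],-1],[[0.075,-0.017,-0.001],[0,0.001,-0.004],-1],[[0.09,-0.017,-0.001],[0,0.001,-0.004],-1],[[0.105,-0.017,-0.001],[0,0.001,-0.004],-1],[[0.105,-0.017,-0.001],[0,0.001,-0.004],-1]]}}

```text
t: 15.95
ee_pos: [500.9, 139.3, 73.9]
orientation: [-3.14, -0.001, -0.002]
ft_force: [0.1, -0.7, -0.7]
width: 29.8
grasp_force: 30.0
```

```bash
python3 -c "
from h import *
o=get_obs();print(o['ee_pos'],o['ft_force'],o['moment'],o['width'])
"
```

```text
[500.90129851 139.28490855  73.94369226] [ 0.11937446 -0.74253338 -0.68354965] [ 0.04117018  0.03395053 -0.0231253 ] 29.819229399223836
```

Call:
{"op": "step_arm", "data": {"deltas": [[[0.02,0.004,0],[0,0,0],-1],[[0.04,0.004,0],[0,0,0],-1],[[0.06,0.004,0],[0,0,0],-1],[[0.075,0.004,0],[0,0,0],-1],[[0.085,0.004,0],[0,0,0],-1],[[0.095,0.004,0],[0,0,0],-1],[[0.102,0.004,0],[0,0,0],-1]]}}

```text
t: 16.53
ee_pos: [528.3, 137.9, 73.3]
orientation: [-3.141, -0.002, 0.007]
ft_force: [-8.9, 0.2, 1.2]
width: 30.0
grasp_force: 30.0
```

```bash
python3 -c "
from h import *
o=get_obs();print(o['ee_pos'],o['ft_force'],o['moment'],o['width'])
"
```

```text
[528.26730955 137.88287032  73.31891718] [-8.90303509  0.20696053  1.17814977] [0.21402219 1.44355269 0.1078834 ] 30.015138747020327
```

Call:
{"op": "step_arm", "data": {"deltas": [[[-0.009,0,0],[0,0,0],-1],[[-0.009,-0.0014,0],[0.067,0,0],-1],[[-0.009,-0.0028,-0.0003],[0.133,0,0],-1],[[-0.009,-0.0041,-0.0006],[0.2,0,0],-1],[[-0.009,-0.0054,-0.0011],[0.267,0,0],-1],[[-0.009,-0.0066,-0.0017],[0.333,0,0],-1],[[-0.009,-0.0066,-0.0017],[0.333,0,0],-1]]}}

```text
t: 17.12
ee_pos: [527.2, 138.7, 73.6]
orientation: [-2.637, 0.003, 0.001]
ft_force: [-0.7, 5.9, 2.4]
width: 29.9
grasp_force: 30.1
```

```bash
cat >> h.py <<'E'
def st(L=.158):
    o=get_obs(); Rt=R.from_rotvec(o["orientation"]); r=-Rt.apply([0,0,-L])
    print(o['ee_pos'].round(2),'F',o['ft_force'].round(1),'M',o['moment'].round(2),'Mtip',(o['moment']-np.cross(r,o['ft_force'])).round(2),'w',o['width'].round(1),'tilt',(tgt().inv()*Rt).as_rotvec().round(3))
E
python3 -c "
from h import *
st()"
```

```text
Traceback (most recent call last):
  File "h.py", line 23, in st
    print(o['ee_pos'].round(2),'F',o['ft_force'].round(1),'M',o['moment'].round(2),'Mtip',(o['moment']-np.cross(r,o['ft_force'])).round(2),'w',o['width'].round(1),'tilt',(tgt().inv()*Rt).as_rotvec().round(3))
                                                                                                                                               ^^^^^^^^^^^^^^^^
AttributeError: 'float' object has no attribute 'round'
```

```bash
sed -i "s/o\['width'\].round(1)/round(o['width'],1)/" h.py
python3 -c "
from h import *
st()"
```

```text
[527.21 138.68  73.61] F [-0.7  5.9  2.4] M [ 0.89 -0.26  0.52] Mtip [-0.1  -0.36  0.46] w 29.9 tilt [ 0.505 -0.     0.002]
```

Call:
{"op": "step_arm", "data": {"deltas": [[[0,-0.002,0.0003],[0.057,0,0],-1],[[0,-0.0039,0.0006],[0.113,0,0],-1],[[0,-0.0039,0.0006],[0.113,0,0],-1]]}}

```text
t: 17.37
ee_pos: [526.5, 140.3, 73.9]
orientation: [-2.471, 0.002, 0.004]
ft_force: [-2.9, 2.8, 3.4]
width: 30.1
grasp_force: 30.0
```

```bash
python3 -c "
from h import *
st()"
```

```text
[526.55 140.26  73.86] F [-2.9  2.8  3.4] M [0.04 0.27 0.32] Mtip [-0.64 -0.09  0.04] w 30.1 tilt [ 0.671 -0.003  0.001]
```

Call:
{"op": "step_arm", "data": {"deltas": [[[0,0.0016,-0.0003],[-0.08,0,0],-1],[[0,0.0032,-0.0006],[-0.16,0,0],-1],[[0,0.005,-0.0012],[-0.24,0,0],-1],[[0,0.0066,-0.0018],[-0.32,0,0],-1],[[0,0.008,-0.0025],[-0.4,0,0],-1],[[0,0.0087,-0.003],[-0.447,0,0],-1],[[0,0.0087,-0.003],[-0.447,0,0],-1]]}}

```text
t: 17.95
ee_pos: [526.7, 140.1, 75.0]
orientation: [3.131, 0.004, 0.005]
ft_force: [-2.3, -7.0, -0.6]
width: 29.7
grasp_force: 30.1
```

```bash
python3 -c "
from h import *
st()"
```

```text
[526.74 140.13  74.95] F [-2.3 -7.  -0.6] M [-1.2   0.41 -0.58] Mtip [-0.09  0.05 -0.58] w 29.7 tilt [-0.01   0.003 -0.002]
```

Call:
{"op": "step_arm", "data": {"deltas": [[[0,0.006,0.003],[0,0,0],-1],[[-0.02,0.006,0.003],[0,0,0],-1],[[-0.05,0.006,0.003],[0,0,0],-1],[[-0.05,0.006,0.003],[0,0,0],-1]]}}

```text
t: 18.28
ee_pos: [511.4, 137.2, 73.6]
orientation: [3.14, 0.002, 0.003]
ft_force: [-2.1, 0.1, 1.9]
width: 29.9
grasp_force: 30.0
```

```bash
python3 -c "
from h import *
st()"
```

```text
[511.39 137.23  73.59] F [-2.1  0.1  1.9] M [0.11 0.08 0.04] Mtip [ 0.09 -0.25  0.04] w 29.9 tilt [-0.001  0.002 -0.001]
```

Call:
{"op": "step_arm", "data": {"deltas": [[[-0.05,0,0],[0,0,0],-1],[[-0.12,0,0],[0,0,0],-1],[[-0.2,0,0],[0,0,0],-1],[[-0.26,0,0],[0,0,0],-1],[[-0.34,-0.11,0.05],[0,0,0],-1],[[-0.35,-0.11,0.12],[0,0,0],-1],[[-0.35,-0.11,0.16],[0,0,0],-1],[[-0.35,-0.11,0.16],[0,0,0],-1]]}}

```text
t: 18.95
ee_pos: [405.6, 169.5, 23.6]
orientation: [3.14, 0.003, -0.003]
ft_force: [-0.4, -0.7, -0.6]
width: 30.0
grasp_force: 30.0
```

```bash
python3 -c "
from h import *
st(); plan((400,167,2))
t=get_image('top');s=get_image('scene')
cv2.imwrite('pics/b.png',np.hstack([ortho(d,380,530,110,230,25,3) for d in(t,s)]))"
```

```text
[405.65 169.52  23.57] F [-0.4 -0.7 -0.6] M [ 0.   -0.    0.03] Mtip [ 0.12 -0.07  0.03] w 30.0 tilt [-0.002 -0.002 -0.002]
(400, 167, 2) 0 0 -> [-0.0187, 0.0082, 0.0719] [0.0013, 0.0014, 0.0012] rows>=0.5
```

Call:
{"op": "step_arm", "data": {"deltas": [[[0,0,0.04],[0,0,0],-1],[[0,0,0.06],[0,0,0],-1],[[0,0,0.068],[0,0,0],-1],[[0,0,0.073],[0,0,0],-1],[[0,0,0.073],[0,0,0],-1],[[0,0,0.073],[0,0,0],0.1],[[0,0,0.073],[0,0,0],0.1],[[0,0,0.073],[0,0,0],0.1],[[0,0,0.0],[0,0,0],0.1],[[0,0,-0.12],[0,0,0],0.1],[[0,0,-0.25],[0,0,0],0.1],[[0,0,-0.25],[0,0,0],0.36]]}}

```text
t: 20.05
ee_pos: [410.8, 170.9, 105.4]
orientation: [-3.139, -0.001, -0.015]
ft_force: [1.2, 0.6, 0.7]
width: 52.2
grasp_force: 0.0
```

```bash
python3 -c "
from h import *
st(); plan((419,-362.6,60),0,.058)
"
```

```text
[410.84 170.95 105.38] F [1.2 0.6 0.7] M [ 0.05 -0.11  0.08] Mtip [-0.04  0.07  0.08] w 52.2 tilt [ 0.003  0.009 -0.001]
(419, -362.6, 60) 0 0.058 -> [0.0242, 1.7789, 0.1463] [-0.0018, -0.0062, -0.0381] rows>=12.8
```

Call:
{"op": "step_arm", "data": {"deltas": [[[0.02,1.0,0.0],[0,0,-0.02],0.36],[[0.02,1.0,0.0],[0,0,-0.02],0.36],[[0.02,1.0,0.0],[0,0,-0.02],0.36],[[0.02,1.0,0.0],[0,0,-0.02],0.36],[[0.02,1.0,0.0],[0,0,-0.02],0.36],[[0.02,1.0,0.0],[0,0,-0.02],0.36],[[0.02,1.0,0.0],[0,0,-0.02],0.36],[[0.02,1.0,0.0],[0,0,-0.02],0.36]]}}

```text
t: 20.72
ee_pos: [414.3, -135.3, 100.3]
orientation: [3.139, 0.042, 0.004]
ft_force: [-0.2, 0.4, -0.0]
width: 59.9
grasp_force: 0.0
```

```bash
python3 -c "
from h import *
st(); plan((419,-362.6,60),0,.058)
t=get_image('top');s=get_image('scene')
a=[ortho(d,380,520,30,220,5,2) for d in(t,s)]
b=[ortho(d,385,515,-400,-340,5,2.15) for d in(t,s)]
cv2.imwrite('pics/v1.png',np.hstack([cv2.resize(np.vstack(a),(380,560)),cv2.resize(np.vstack(b),(129,560))]))"
```

```text
[ 414.34 -135.29  100.28] F [-0.2  0.4 -0. ] M [ 0.04  0.01 -0.01] Mtip [-0.02 -0.02 -0.01] w 59.9 tilt [-0.002  0.002 -0.027]
(419, -362.6, 60) 0 0.058 -> [-0.0051, 0.7576, 0.1358] [0.0014, -0.0016, -0.0208] rows>=5.5
```

View pics/v1.png

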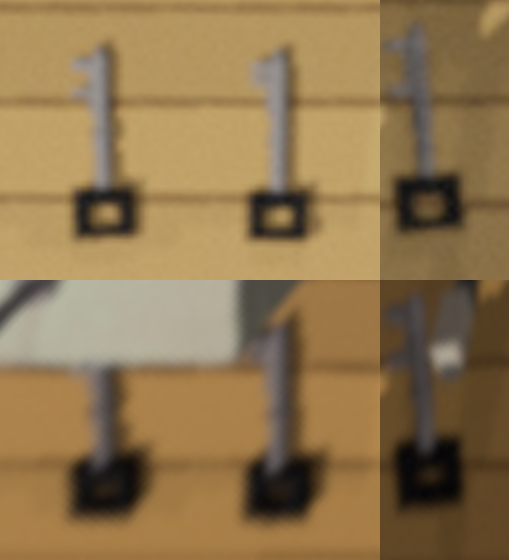

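Call:
{"op": "step_arm", "data": {"deltas": [[[-0.005,0.757,0.135],[0,0,-0.021],0.36],[[-0.005,0.757,0.135],[0,0,-0.021],0.36],[[-0.005,0.757,0.135],[0,0,-0.021],0.36],[[-0.005,0.757,0.135],[0,0,-0.021],0.36],[[-0.005,0.757,0.135],[0,0,-0.021],0.36],[[-0.005,0.757,0.135],[0,0,-0.021],0.36],[[-0.005,0.757,0.2],[0,0,-0.021],0.36],[[-0.005,0.757,0.2],[0,0,-0.021],0.36],[[-0.005,0.757,0.24],[0,0,-0.021],0.36],[[-0.005,0.757,0.24],[0,0,-0.021],0.36]]}}

```text
t: 21.65
ee_pos: [418.7, -354.7, 26.7]
orientation: [-3.138, -0.101, 0.003]
ft_force: [0.4, 0.6, 0.0]
width: 59.6
grasp_force: 0.0
```

```bash
python3 -c "
from h import *
plan((419,-362,1.2),0,.058)
"
```

```text
(419, -362, 1.2) 0 0.058 -> [-0.0005, 0.0244, 0.0848] [-0.0014, 0.0014, 0.0044] rows>=0.6
```

Call:
{"op": "step_arm", "data": {"deltas": [[[0,0.02,0.04],[0,0,0],0.36],[[0,0.02,0.07],[0,0,0],0.36],[[0,0.02,0.082],[0,0,0],0.36],[[0,0.02,0.084],[0,0,0],0.36],[[0,0.02,0.084],[0,0,0],0.36]]}}

```text
t: 22.07
ee_pos: [419.6, -362.6, 3.0]
orientation: [-3.14, -0.099, 0.0]
ft_force: [-1.4, -0.5, 0.2]
width: 60.0
grasp_force: 0.0
```

```bash
python3 -c "
from h import *
plan((419,-362,1.0),0,.058)
"
```

```text
(419, -362, 1.0) 0 0.058 -> [-0.0018, -0.0022, 0.0065] [-0.0001, 0.0002, 0.0035] rows>=0.1
```

Call:
{"op": "step_arm", "data": {"deltas": [[[-0.002,0,0.0065],[0,0,0],0.36],[[-0.002,0,0.0065],[0,0,0],-1],[[-0.002,0,0.0065],[0,0,0],-1],[[-0.002,0,0.0065],[0,0,0],-1],[[-0.002,0,0.0065],[0,0,0],-1],[[-0.002,0,0.0065],[0,0,0],-1],[[-0.002,0,0.0065],[0,0,0],-1]]}}

```text
t: 22.65
ee_pos: [419.1, -363.5, 1.2]
orientation: [3.139, 0.098, 0.001]
ft_force: [0.6, -0.1, 0.6]
width: 29.8
grasp_force: 29.8
```

```bash
python3 -c "
from h import *
st(); plan((447,60,110))
"
```

```text
[ 419.1  -363.54    1.19] F [ 0.6 -0.1  0.6] M [-0.01  0.09 -0.01] Mtip [ 0.01  0.18 -0.01] w 29.8 tilt [-0.001  0.    -0.063]
(447, 60, 110) 0 0 -> [0.1812, -1.403, -0.3636] [0.0004, -0.0003, 0.0417] rows>=10.5
```

Call:
{"op": "step_arm", "data": {"deltas": [[[0,0,-0.13],[0,0,0],-1],[[0,0,-0.26],[0,0,0],-1],[[0.12,-1.0,-0.36],[0,0,0.042],-1],[[0.12,-1.0,-0.36],[0,0,0.042],-1],[[0.12,-1.0,-0.36],[0,0,0.042],-1],[[0.12,-1.0,-0.36],[0,0,0.042],-1],[[0.12,-1.0,-0.36],[0,0,0.042],-1],[[0.12,-1.0,-0.36],[0,0,0.042],-1],[[0.12,-1.0,-0.36],[0,0,0.042],-1],[[0.12,-1.0,-0.36],[0,0,0.042],-1]]}}

```text
t: 23.48
ee_pos: [435.7, -57.7, 109.4]
orientation: [-3.141, -0.004, -0.0]
ft_force: [0.1, -0.3, -0.5]
width: 29.6
grasp_force: 29.8
```

```bash
python3 -c "
from h import *
plan((468,137.5,74))
"
```

```text
(468, 137.5, 74) 0 0 -> [0.1092, -0.6504, 0.1182] [-0.0001, -0.0002, 0.0016] rows>=4.8
```

Call:
{"op": "step_arm", "data": {"deltas": [[[0.109,-0.65,0.118],[0,0,0.002],-1],[[0.109,-0.65,0.118],[0,0,0.002],-1],[[0.109,-0.65,0.118],[0,0,0.002],-1],[[0.109,-0.65,0.118],[0,0,0.002],-1],[[0.109,-0.65,0.118],[0,0,0.002],-1],[[0.109,-0.65,0.118],[0,0,0.002],-1],[[0.109,-0.65,0.118],[0,0,0.002],-1],[[0.109,-0.65,0.118],[0,0,0.002],-1],[[0.109,-0.65,0.118],[0,0,0.002],-1]]}}

```text
t: 24.23
ee_pos: [468.6, 132.3, 73.5]
orientation: [3.141, -0.007, -0.0]
ft_force: [0.7, -0.3, -0.4]
width: 29.8
grasp_force: 29.8
```

```bash
python3 -c "
from h import *
plan((468,137.5,74.0));st()
t=get_image('top')
a=ortho(t,470,620,60,210,78,4).astype(float)
for x in (554,552,550,548,546):
    r=int((620-x)*4); p=a[r-1:r+2].mean(0); c=p[:,0]-p[:,2]; print('key',x,[int(c[int((210-y)*4)]) for y in range(155,124,-2)])
"
```

```text
(468, 137.5, 74.0) 0 0 -> [-0.0021, -0.0174, -0.0016] [0.0005, 0.0001, -0.0029] rows>=0.1
[468.59 132.28  73.51] F [ 0.7 -0.3 -0.4] M [-0.    0.05 -0.03] Mtip [ 0.05  0.16 -0.03] w 29.8 tilt [-0.001 -0.     0.004]
key 554 [-87, -88, -89, -89, -88, -87, -89, -89, -82, -66, -50, -55, -74, -87, -89, -88]
key 552 [-89, -90, -89, -88, -89, -90, -88, -87, -73, -49, -30, -35, -60, -83, -90, -89]
key 550 [-88, -89, -88, -83, -80, -77, -74, -70, -56, -32, -15, -19, -50, -79, -90, -89]
key 548 [-88, -89, -85, -75, -61, -51, -49, -44, -37, -22, -7, -12, -45, -77, -90, -88]
key 546 [-89, -89, -83, -66, -44, -28, -25, -25, -22, -14, -7, -13, -46, -77, -90, -89]
```

Call:
{"op": "step_arm", "data": {"deltas": [[[0,-0.01,-0.0015],[0,0,-0.002],-1],[[0,-0.01,-0.0015],[0,0,-0.002],-1],[[0,-0.01,-0.0015],[0,0,-0.002],-1]]}}

```text
t: 24.53
ee_pos: [469.2, 135.8, 74.1]
orientation: [3.141, -0.002, 0.001]
ft_force: [0.7, -0.2, -0.7]
width: 29.8
grasp_force: 29.8
```

```bash
python3 -c "
from h import *
st()
t=get_image('top')
a=ortho(t,470,620,60,210,78,4).astype(float)
for x in (554,552,550,548):
    r=int((620-x)*4); p=a[r-1:r+2].mean(0); c=p[:,0]-p[:,2]; print('key',x,[int(c[int((210-y)*4)]) for y in range(155,124,-2)])
st()
"
```

```text
[469.17 135.78  74.12] F [ 0.7 -0.2 -0.7] M [0.04 0.03 0.03] Mtip [0.08 0.15 0.03] w 29.8 tilt [-0.     0.001  0.001]
key 554 [-90, -89, -88, -90, -90, -90, -85, -64, -42, -44, -69, -85, -92, -91, -88, -89]
key 552 [-87, -88, -89, -89, -88, -85, -74, -50, -27, -28, -57, -79, -89, -90, -89, -89]
key 550 [-87, -83, -77, -71, -68, -64, -52, -33, -14, -17, -44, -72, -87, -91, -90, -90]
key 548 [-86, -75, -57, -44, -37, -34, -29, -17, -7, -14, -40, -69, -87, -91, -90, -91]
[469.1  135.86  74.06] F [-1.2 -0.5  0.2] M [ 0.    0.07 -0.02] Mtip [ 0.08 -0.12 -0.02] w 30.1 tilt [-0.     0.001  0.001]
```

Call:
{"op": "step_arm", "data": {"deltas": [[[0,-0.004,0],[0,0,0.012],-1],[[0.03,-0.004,0],[0,0,0.012],-1],[[0.06,-0.004,0],[0,0,0.012],-1],[[0.075,-0.004,0],[0,0,0.012],-1],[[0.085,-0.004,0],[0,0,0.012],-1],[[0.095,-0.004,0],[0,0,0.012],-1],[[0.105,-0.004,0],[0,0,0.012],-1],[[0.105,-0.004,0],[0,0,0.012],-1]]}}

```text
t: 25.25
ee_pos: [501.1, 137.5, 73.9]
orientation: [3.141, -0.029, 0.001]
ft_force: [0.2, 0.9, 0.2]
width: 29.5
grasp_force: 29.8
```

```bash
python3 -c "
from h import *
st()
"
```

```text
[501.06 137.47  73.87] F [0.2 0.9 0.2] M [ 0.04 -0.01 -0.01] Mtip [-0.1   0.02 -0.01] w 29.5 tilt [-0.     0.001  0.018]
```

Call:
{"op": "step_arm", "data": {"deltas": [[[0.02,0,0],[0,0,0],-1],[[0.04,0,0],[0,0,0],-1],[[0.06,0,0],[0,0,0],-1],[[0.075,0,0],[0,0,0],-1],[[0.085,0,0],[0,0,0],-1],[[0.095,0,0],[0,0,0],-1],[[0.102,0,0],[0,0,0],-1]]}}

```text
t: 25.83
ee_pos: [529.6, 136.6, 73.4]
orientation: [3.14, -0.029, -0.005]
ft_force: [-7.4, 0.7, 0.3]
width: 29.9
grasp_force: 29.9
```

```bash
python3 -c "
from h import *
st()
"
```

```text
[529.59 136.64  73.4 ] F [-7.4  0.7  0.3] M [0.19 1.28 0.08] Mtip [0.08 0.11 0.08] w 29.9 tilt [-0.001 -0.003  0.018]
```

Call:
{"op": "step_arm", "data": {"deltas": [[[-0.006,-0.002,0],[0,0,0],-1],[[-0.006,-0.0034,0],[0.067,0,0],-1],[[-0.006,-0.0048,-0.0003],[0.133,0,0],-1],[[-0.006,-0.0061,-0.0006],[0.2,0,0],-1],[[-0.006,-0.0074,-0.0011],[0.267,0,0],-1],[[-0.006,-0.0086,-0.0017],[0.333,0,0],-1],[[-0.006,-0.0086,-0.0017],[0.333,0,0],-1]]}}

```text
t: 26.42
ee_pos: [528.6, 138.1, 73.5]
orientation: [-2.638, 0.028, -0.005]
ft_force: [-2.2, 4.2, 3.6]
width: 29.6
grasp_force: 30.1
```

```bash
python3 -c "
from h import *
st()"
```

```text
[528.59 138.05  73.54] F [-2.2  4.2  3.6] M [0.91 0.07 0.63] Mtip [ 0.06 -0.23  0.46] w 29.6 tilt [0.503 0.004 0.021]
```

Call:
{"op": "step_arm", "data": {"deltas": [[[0,-0.002,0.0003],[0.057,0,0],-1],[[0,-0.0039,0.0006],[0.113,0,0],-1],[[0,-0.0039,0.0006],[0.113,0,0],-1]]}}

```text
t: 26.67
ee_pos: [528.7, 139.7, 73.8]
orientation: [-2.472, 0.026, -0.005]
ft_force: [-1.0, 3.8, 2.9]
width: 29.6
grasp_force: 30.1
```

```bash
python3 -c "
from h import *
st()"
```

```text
[528.71 139.75  73.79] F [-1.   3.8  2.9] M [0.58 0.   0.53] Mtip [-0.18 -0.11  0.43] w 29.6 tilt [0.669 0.004 0.02 ]
```

Call:
{"op": "step_arm", "data": {"deltas": [[[0,-0.0017,0.0001],[0.063,0,0],-1],[[0,-0.0034,0.0002],[0.125,0,0],-1],[[0,-0.005,0.0003],[0.187,0,0],-1],[[0,-0.005,0.0003],[0.187,0,0],-1]]}}

```text
t: 27.0
ee_pos: [528.5, 141.6, 74.3]
orientation: [-2.192, 0.023, -0.005]
ft_force: [-1.2, 2.6, 5.3]
width: 29.7
grasp_force: 30.1
```

```bash
python3 -c "
from h import *
st();print(get_obs()['qpos'].round(2))"
```

```text
[528.51 141.65  74.25] F [-1.2  2.6  5.3] M [ 0.65 -0.18  0.51] Mtip [-0.27 -0.28  0.35] w 29.7 tilt [0.95  0.004 0.019]
[-0.23  0.76  1.92  1.09  1.11  0.52]
```

Call:
{"op": "step_arm", "data": {"deltas": [[[0,-0.001,-0.004],[0,0,0],0.3],[[0,0,-0.004],[0,0,0],0.3],[[0,0,-0.004],[0,0,0],0.3],[[0,0,-0.004],[0,0,0],0.3],[[-0.01,0,-0.1],[0,0,0],0.3],[[-0.03,0,-0.2],[0,0,0],0.3],[[-0.05,0,-0.32],[0,0,0],0.3],[[-0.05,0,-0.32],[0,0,0],0.3],[[-0.05,0,-0.32],[0,0,0],0.3]]}}

```text
t: 27.75
ee_pos: [514.0, 63.0, 132.7]
orientation: [-2.195, 0.02, -0.015]
ft_force: [1.0, 0.0, -0.6]
width: 57.1
grasp_force: 0.0
```

```bash
cat >> h.py <<'E'
def pol(r,th,x,y=137.7,z=78): return (x,y-r*np.sin(th),z+r*np.cos(th))
E
python3 -c "
from h import *
st();plan(pol(100,-.62,510),-.62)
t=get_image('top')
a=ortho(t,500,600,85,190,78,1/2.).astype(float).max(2).astype(int)
print('x600..500 rows, y190..85 cols'); print(a)
print(get_image('scene')['pixels'].shape)
"
```

```text
[513.96  62.99 132.72] F [ 1.   0.  -0.6] M [-0.41  0.03 -0.03] Mtip [-0.33  0.12  0.1 ] w 57.1 tilt [0.946 0.013 0.017]
(510, np.float64(195.8035160537305), np.float64(159.38784566625338)) -0.62 0 -> [-0.0219, -0.3307, 0.3069] [-1.0443, -0.0049, -0.0144] rows>=12.5
x600..500 rows, y190..85 cols
[[200 199 197 ... 201 202 202]
 [200 198 196 ... 201 201 202]
 [202 198 196 ... 201 202 202]
 ...
 [187 186 184 ... 133 128 127]
 [186 184 183 ... 154 151 150]
 [186 184 185 ... 173 173 174]]
(480, 640, 3)
```

```bash
python3 -c "
from h import *
t=get_image('top')
a=ortho(t,500,600,85,190,78,1).astype(int).max(2)
for x in range(556,508,-4): print(x,' '.join('%3d'%v for v in a[600-x,20:85:3]))
print('y from',170,'step -3')
"
```

```text
556 180 180 178 181 185 184 184 183 176 165 149 147 173 187 188 186 185 184 184 183 183 183
552 192 192 193 192 194 193 193 194 186 166 151 159 187 195 194 194 193 194 193 194 194 194
548 193 192 192 192 190 185 185 187 179 162 143 155 184 191 192 192 194 193 193 195 193 193
544 193 192 192 193 174 131 113 119 122 109 105 111 139 149 161 185 194 193 193 192 193 193
540 193 193 194 193 169  89  29  30  35  34  32  33  38  42  89 165 192 193 193 192 193 193
536 192 193 194 195 170  88  30  51  89 104 102  83  46  28  82 169 194 194 193 192 194 194
532 194 192 195 195 165  84  33 102 167 185 182 157  91  37  91 169 193 193 192 193 193 192
528 192 194 195 195 165  74  39 117 177 189 184 155  77  39 105 174 194 194 194 193 193 194
524 193 192 195 193 163  70  23  64 102 116 121  95  42  38 102 175 194 194 193 192 194 194
520 193 193 195 193 174 122  98  95  94  93  93  91  88  92 130 177 194 193 194 195 193 193
516 166 166 167 167 169 162 151 145 146 143 144 143 142 144 156 168 171 170 168 170 172 172
512 167 167 168 169 171 173 171 172 170 170 168 168 168 172 174 176 173 171 171 171 171 168
y from 170 step -3
```

Call:
{"op": "step_arm", "data": {"deltas": [[[-0.02,-0.1,0.0],[-0.083,0,0],0.3],[[-0.02,-0.15,0.0],[-0.167,0,0],0.3],[[-0.02,-0.2,0.03],[-0.25,0,0],0.3],[[-0.02,-0.25,0.08],[-0.333,0,0],0.3],[[-0.02,-0.3,0.14],[-0.416,0,0],0.3],[[-0.02,-0.33,0.2],[-0.5,0,0],0.3],[[-0.02,-0.33,0.25],[-0.583,0,0],0.3],[[-0.02,-0.33,0.3],[-0.667,0,0],0.3],[[-0.02,-0.33,0.306],[-0.75,0,0],0.3],[[-0.02,-0.33,0.306],[-0.833,0,0],0.3],[[-0.02,-0.33,0.306],[-0.916,0,0],0.3],[[-0.02,-0.33,0.306],[-1.0,-0.003,-0.014],0.3],[[-0.02,-0.33,0.306],[-1.0,-0.003,-0.014],0.3]]}}

```text
t: 28.98
ee_pos: [508.4, 199.2, 157.4]
orientation: [2.584, 0.008, 0.002]
ft_force: [-1.0, 0.2, 0.5]
width: 56.9
grasp_force: 0.0
```

```bash
python3 -c "
from h import *
t=get_image('top')
def prof(cx,cy,z):
    a=ortho(t,cx-30,cx+30,cy-30,cy+30,z,2).astype(float).max(2)
    m=(a<95).astype(np.uint8); n,l,s,c=cv2.connectedComponentsWithStats(m); k=l[60,60] 
    print('z',z); 
    for r in range(16,104,8): print(round(cx+30-r/2),' '.join('%3d'%v for v in a[r,10:112:5]))
prof(529,142,78); prof(409,82,5)
s=get_image('scene')
cv2.imwrite('pics/z.png',s['pixels'][:,:,::-1])
u,v=proj(s,(529,142,78)).astype(int);print(u,v)
g=s['pixels'].max(2)
for r in range(v-14,v+8): print(r,' '.join('%3d'%x for x in g[r,u-16:u+14]))
"
```

```text
z 78
551 185 174 158 140 131 136 154 180 185 162 135 133 160 185 189 178 174 181 188 184 162
547 193 192 184 160 138 137 156 176 174 142 103 109 148 178 188 189 191 195 194 192 186
543 194 193 192 180 143  96  78  88  93  79  57  63  86 109 119 128 155 181 193 195 193
539 192 194 195 186 142  73  31  29  34  35  30  29  35  27  29  54 120 174 193 194 193
535 194 195 194 186 146  73  31  56 100 126 131 128 110  70  33  47 118 176 194 194 194
531 193 194 195 185 139  66  41 102 166 191 194 188 162 105  44  53 126 178 194 193 193
527 192 193 195 185 138  58  32  96 157 181 183 177 145  84  42  67 133 180 195 195 193
523 195 195 196 184 136  64  35  55  77  90  94  97  79  43  30  70 135 182 196 194 194
519 189 190 191 186 166 139 121 118 118 118 115 114 115 110 111 124 155 184 193 193 193
515 158 161 162 162 164 160 152 148 148 151 150 149 148 146 149 155 164 166 165 164 163
511 174 174 174 177 179 180 180 179 178 178 178 176 176 177 178 181 182 182 181 179 179
z 5
431 198 198 199 199 199 200 200 196 188 174 159 138 127 137 163 186 193 189 190 195 199
427 199 198 199 197 191 184 170 157
[... 2880 characters left out ...]
 174 165 139 100  58  28  23  49  76  81  78  82  89  97 100 102 105 103  91  76
204 105  94  83  82  91 106 125 148 162 168 162 139 100  57  26  21  47  89 123 126 108  98  97  98  99 103 105 103  88  71
205 145 126  99  79  77  90 109 129 141 147 135 100  58  35  38  51  76 108 141 148 129 108 101  98  99 100 104 102  88  69
206 167 155 124  93  79  77  88 104 118 124 110  77  54  59  74  86  97 110 128 135 123 110 105 101  98  98 104 109  94  71
207 173 166 143 115  97  83  78  84  98 110 109  94  84  89  98 103 106 108 111 114 111 109 108 105 101 101 114 128 112  77
208 175 172 161 148 130 109  93  81  84  99 108 105 102 104 106 107 107 107 107 107 108 108 108 109 113 119 136 144 117  77
```

```bash
python3 -c "
from h import *
st();print(get_obs()['qpos'].round(2));plan(pol(70,-.75,528),-.75)
"
```

```text
[507.66 199.2  156.07] F [-0.5  1.2 -0.7] M [ 0.34  0.01 -0.01] Mtip [ 0.13 -0.06  0.03] w 56.8 tilt [-0.553 -0.002 -0.007]
[ 0.6   0.56  1.7  -0.48  1.25  2.4 ]
(528, np.float64(185.4147132016334), np.float64(129.21822082116745)) -0.75 0 -> [0.0678, -0.0074, 0.1003] [-0.1311, -0.0009, 0.005] rows>=1.6
```

Call:
{"op": "step_arm", "data": {"deltas": [[[0.068,0.022,0.096],[-0.045,0,0.005],0.3],[[0.068,0.022,0.096],[-0.045,0,0.005],0.3],[[0.068,0.022,0.096],[-0.045,0,0.005],0.3],[[0.068,0.022,0.096],[-0.045,0,0.005],0.3],[[0.068,0.022,0.096],[-0.045,0,0.005],0.3]]}}

```text
t: 29.5
ee_pos: [529.6, 175.9, 138.4]
orientation: [2.525, -0.009, 0.004]
ft_force: [-1.2, 0.6, -0.6]
width: 56.8
grasp_force: 0.0
```

Call:
{"op": "step_arm", "data": {"deltas": [[[0,0,0.08],[0,0,0],0.3],[[0,0,0.15],[0,0,0],0.3],[[0,0,0.2],[0,0,0],0.3],[[0,0,0.25],[0,0,0],0.3],[[0,0,0.28],[0,0,0],0.3],[[0,0,0.28],[0,0,0],0.3]]}}

```text
t: 30.0
ee_pos: [529.0, 126.1, 68.8]
orientation: [2.523, -0.009, 0.001]
ft_force: [-0.3, -0.3, -0.6]
width: 57.0
grasp_force: 0.0
```

```bash
python3 -c "
from h import *
st();print(get_obs()['qpos'].round(2));plan(pol(-16,-.62,528),-.62)
"
```

```text
[529.01 126.07  68.84] F [-0.3 -0.3 -0.6] M [0.24 0.   0.04] Mtip [ 0.23 -0.03  0.06] w 57.0 tilt [-0.618  0.001  0.007]
[ 0.5   0.7   1.75 -0.6   1.11  2.47]
(528, np.float64(128.40343743140312), np.float64(64.97794469339945)) -0.62 0 -> [-0.0034, -0.0138, 0.006] [-0.001, 0.0008, -0.0047] rows>=0.1
```

Call:
{"op": "step_arm", "data": {"deltas": [[[-0.003,-0.012,0.006],[0,0,0],0.3],[[-0.003,-0.012,0.006],[0,0,0],-1],[[-0.003,-0.012,0.006],[0,0,0],-1],[[-0.003,-0.012,0.006],[0,0,0],-1],[[-0.003,-0.012,0.006],[0,0,0],-1],[[-0.003,-0.012,0.006],[0,0,0],-1],[[-0.003,-0.012,0.006],[0,0,0],-1],[[-0.003,-0.012,0.006],[0,0,0],-1],[[-0.003,-0.012,0.006],[0,0,0],-1],[[-0.003,-0.012,0.006],[0,0,0],-1],[[-0.003,-0.012,0.006],[0,0,0],-1]]}}

```text
t: 30.92
ee_pos: [528.9, 129.2, 65.3]
orientation: [2.524, -0.008, 0.003]
ft_force: [0.1, 1.5, -0.5]
width: 9.6
grasp_force: 30.0
```

```bash
python3 -c "
from h import *
st()
"
```

```text
[528.91 129.22  65.27] F [ 0.1  1.5 -0.5] M [0.7  0.22 0.16] Mtip [0.47 0.23 0.16] w 9.6 tilt [-0.618  0.002  0.006]
```

Call:
{"op": "step_arm", "data": {"deltas": [[[0,-0.0066,-0.0004],[0.083,0,0],-1],[[0,-0.0132,-0.0017],[0.167,0,0],-1],[[0,-0.0195,-0.0037],[0.25,0,0],-1],[[0,-0.0256,-0.0065],[0.333,0,0],-1],[[0,-0.031,-0.0099],[0.413,0,0],-1],[[0,-0.031,-0.0099],[0.413,0,0],-1],[[0,-0.031,-0.0099],[0.413,0,0],-1]]}}

```text
t: 31.5
ee_pos: [528.9, 136.8, 62.8]
orientation: [3.14, -0.014, 0.006]
ft_force: [-1.2, 0.7, -0.0]
width: 9.8
grasp_force: 30.0
```

```bash
python3 -c "
from h import *
st()
t=get_image('top');print(t['pixels'][205:250:5,225:300:15].max(2))
"
```

```text
[528.85 136.78  62.78] F [-1.2  0.7 -0. ] M [0.27 0.11 0.14] Mtip [ 0.15 -0.08  0.14] w 9.8 tilt [-0.002  0.004  0.009]
[[191 192 163 152 161]
 [192 154 154 143 193]
 [192 102 193 105 173]
 [192 140 193 154 143]
 [191 178 147 189 140]
 [192 188 141 179 129]
 [136 154 151 141  78]
 [163 182 152 104 119]
 [184 191 154  65  90]]
```

Call:
{"op": "step_arm", "data": {"deltas": [[[0,-0.002,0],[0.027,0,0],-1],[[0,-0.002,0],[0.027,0,0],-1],[[0,-0.002,0],[0.027,0,0],-1],[[0,-0.002,0],[0.027,0,0],-1],[[0,-0.002,0],[0.027,0,0],-1],[[0,-0.002,0],[0.027,0,0],-1],[[0,-0.002,0],[0.027,0,0],-1],[[0,-0.002,0],[0.027,0,0],-1],[[0,-0.002,0],[0.027,0,0],-1],[[0,-0.002,0],[0.027,0,0],-1],[[0,-0.002,0],[0.027,0,0],-1],[[0,-0.002,0],[0.027,0,0],-1],[[0,-0.002,0],[0.027,0,0],-1],[[0,-0.002,0],[0.027,0,0],-1],[[0,-0.002,0],[0.027,0,0],-1],[[0,-0.002,0],[0.027,0,0],-1],[[0,-0.002,0],[0.027,0,0],-1],[[0,-0.002,0],[0.027,0,0],-1],[[0,-0.002,0],[0.027,0,0],-1],[[0,-0.002,0],[0.027,0,0],-1]]}}

```text
t: 33.22
ee_pos: [528.9, 138.9, 62.5]
orientation: [-3.1, 0.008, -0.007]
ft_force: [-0.6, 0.6, 0.7]
width: 9.8
grasp_force: 30.0
```

```bash
python3 -c "
from h import *
st()
t=get_image('top');print(t['pixels'][160:250:6,215:300:12].max(2))
a=cv2.imread('pics/top0.png');print(a[160:250:6,215:300:12].max(2))
"
```

```text
[528.93 138.88  62.51] F [-0.6  0.6  0.7] M [ 0.    0.07 -0.04] Mtip [-0.09 -0.03 -0.05] w 9.8 tilt [0.041 0.004 0.005]
[[199 191 182 170 158 109 109 114]
 [201 202 203 204 205 208 208 208]
 [207 207 208 206 205 203 198 183]
 [ 88 107 117 164 117 118 115 117]
 [ 90 151 174 133 137 165 187 141]
 [ 88 205 205  96 162 121 205 205]
 [ 91 204 205  95 166 113 205 204]
 [ 88  82 108 114 166 112 205 205]
 [ 90 139 138 199 166 103 126 123]
 [ 87 139 142 177 199 144 139 139]
 [ 88 143 139 179 125 140 140 141]
 [ 90 140 143 140 129 141 112 138]
 [ 89 138 138 124 154 140  98 140]
 [ 94 145 162 172 155  66 112 142]
 [103 181 186 192 153  53 104 133]]
[[185 176 169 160 161 152 151 150]
 [183 185 184 145 126 117 119 128]
 [187 175 187 189 190 192 191 192]
 [191 191 190 193 190 190 190 190]
 [192 192 191 192 190 190 189 190]
 [193 192 191 191 192 191 191 189]
 [192 189 190 191 191 189 190 189]
 [193 190 193 194 193 189 190 190]
 [191 188 191 192 191 190 191 188]
 [190 191 191 194 191 191 191 188]
 [190 190 191 182 134 136 191 190]
 [191 191 189 152 172 130 192 189]
 [189 191 191 191 193 192 192 189]
 [191 192 193 189 187 192 189 189]
 [168 110 114 126 138 162 167 176]]
```

Call:
{"op": "step_arm", "data": {"deltas": [[[0,-0.0015,0],[0.03,0,0],-1],[[0,-0.0015,0],[0.03,0,0],-1],[[0,-0.0015,0],[0.03,0,0],-0.45],[[0,-0.0015,0],[0.03,0,0],-0.3],[[0,-0.0015,0],[0.03,0,0],-0.2],[[0,-0.0015,0],[0.03,0,0],-0.2],[[0,-0.0015,0],[0.03,0,0],-0.2],[[0,-0.0015,-0.06],[0.03,0,0],-0.2],[[0,-0.0015,-0.14],[0.03,0,0],-0.2],[[-0.1,-0.0015,-0.26],[0.03,0,0],-0.2],[[-0.25,-0.0015,-0.36],[0.03,0,0],-0.2],[[-0.3,-0.0015,-0.4],[0.03,0,0],-0.2],[[-0.3,-0.0015,-0.4],[0.03,0,0],-0.2],[[-0.3,0.4,-0.4],[0.03,0,0],-0.2],[[-0.3,0.4,-0.4],[0.03,0,0],-0.2],[[-0.3,0.4,-0.4],[0.03,0,0],-0.2],[[-0.3,0.4,-0.4],[0.03,0,0],-0.2]]}}

```text
t: 34.68
ee_pos: [438.3, 10.0, 176.9]
orientation: [-3.057, 0.013, -0.008]
ft_force: [0.8, 0.0, 0.4]
width: 35.0
grasp_force: 0.0
```

```bash
python3 -c "
from h import *
st()
t=get_image('top')
a=ortho(t,500,600,100,180,78,1).astype(int).max(2)
for x in range(560,508,-4): print(x,' '.join('%3d'%v for v in a[600-x,10:76:3]))
print('y from 170 step -3')
a=ortho(t,380,520,30,220,5,1).astype(int).max(2)
for x in (420,412,404): print(x,' '.join('%3d'%v for v in a[520-x,20:160:4]))
"
```

```text
[438.25   9.99 176.85] F [0.8 0.  0.4] M [ 0.01 -0.01  0.  ] Mtip [-0.    0.12  0.02] w 35.0 tilt [0.085 0.005 0.009]
560 164 165 163 167 170 170 168 164 163 159 156 150 138 160 169 169 167 166 167 168 165 169
556 179 180 178 180 182 183 180 180 181 174 164 149 145 176 187 184 183 185 183 182 182 182
552 190 191 190 190 191 190 192 192 192 185 168 151 151 180 193 193 192 192 192 192 192 192
548 192 190 190 191 190 189 192 192 191 181 161 143 141 177 191 193 191 191 191 191 192 192
544 192 190 190 191 190 191 191 193 193 170 113  80  95 149 188 191 191 191 192 192 191 191
540 191 192 190 192 191 192 191 192 192 167  78  31  49 135 185 192 191 191 190 191 191 190
536 191 192 191 190 191 192 191 192 193 163  78  33  52 135 185 192 191 191 192 191 192 191
532 191 190 192 191 191 190 193 193 191 164  77  31  53 137 186 192 191 191 192 192 191 192
528 191 192 190 192 192 192 192 192 194 163  74  31  56 135 187 192 191 191 191 190 192 192
524 193 191 192 191 194 192 192 193 192 159  76  35  53 135 186 193 191 191 192 193 191 192
520 193 192 192 191 192 192 192 193 192 170 128 115 125 160 188 192 192 191 191 192 192 193
516 165 165 167 167 168 168 167 165 165 164 162 163 164 164 170 170 168 166 168 168 169 171
512 168 167 165 165 169 172 170 169 167 169 167 167 166 170 174 172 171 170 169 169 169 166
y from 170 step -3
420 165 166 164 165 118  45  32  46  61  59  41  40  88 141 163 163 163 134  64  58  56  59  53  79 145 165 158 153 114 132 158 157 120  87 131
412 190 189 189 188 141  47  67 128 168 166  97  49 103 167 191 189 191 155  71  55  59  57  56 111 172 165 159 148 105 142 158 153 109  99 139
404 190 189 190 189 150  73  56  69  75  76  69  78 127 178 190 189 190 154  84  86  63  56  58 117 166 163 159 131 110 154 159 138  88 112 141
```

Call:
{"op": "step_arm", "data": {"deltas": [[[-0.1,0.6,-0.1],[0,0,0],-0.2],[[-0.1,0.6,-0.1],[0,0,0],-0.2],[[-0.1,0.6,-0.1],[0,0,0],-0.2],[[-0.1,0.6,-0.1],[0,0,0],-0.2],[[-0.1,0.6,-0.1],[0,0,0],-0.2],[[-0.1,0.6,-0.1],[0,0,0],-0.2],[[-0.1,0.6,-0.1],[0,0,0],-0.2]]}}

```text
t: 35.32
ee_pos: [407.2, -167.2, 191.1]
orientation: [-3.055, 0.01, -0.007]
ft_force: [-0.4, 1.4, -0.5]
width: 35.0
grasp_force: 0.0
```

```bash
python3 -c "
from h import *
st()
t=get_image('top')
a=ortho(t,380,520,30,220,5,1).astype(int).max(2)
for x in (420,412,404): print(x,' '.join('%3d'%v for v in a[520-x,20:170:4]))
a=ortho(t,500,600,100,180,78,1).astype(int).max(2)
for x in (540,528): print(x,' '.join('%3d'%v for v in a[600-x,10:76:3]))
"
```

```text
[ 407.2  -167.2   191.06] F [-0.4  1.4 -0.5] M [-0.04 -0.    0.  ] Mtip [-0.25 -0.07 -0.  ] w 35.0 tilt [0.087 0.004 0.007]
420 166 165 164 163 119  45  34  47  59  56  37  35  88 142 162 162 160 161 160 160 161 164 165 160 162 157 110  36  29  35  36  32  28  61 114 157 169 170
412 187 187 188 186 140  48  66 127 166 167  99  41 104 165 189 188 189 188 188 188 188 188 188 188 189 184 128  45  89 145 176 153  68  72 139 175 196 196
404 188 187 187 188 147  71  56  69  77  74  71  73 127 175 188 188 187 188 189 187 187 188 188 187 190 181 125  46  50  64  65  52  39  80 143 176 193 196
540 191 189 189 190 189 190 189 191 191 164  76  31  51 133 183 191 190 189 188 190 190 190
528 189 190 190 190 190 190 189 192 192 160  73  31  51 135 186 192 189 191 190 189 189 191
```

Both spare keys are flat, the third key stands turned in the lock, and the lid is open. I'm handing the job in.

```bash
python3 -c "
from workcell import *
print(close_job())"
```

```text
the job is handed in; nothing more can be done
None
```

I handed the job in with the third key (key_c) turned in the lock, the lid open and the other two keys flat on the shelf; the hand-in returned no verdict, and I did not re-measure the toiletries after the moves.

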